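# Canister lids back on their own canisters

### The arm

A 6-joint arm with a two-finger parallel gripper is mounted at the origin on the work surface. World frame = base frame: x ahead of the robot, y to its left, z up, the work surface at z = 0. Lengths are in m, angles in rad, forces in N, time in s.
With the tool pointing down it reaches from about 0.3 to 0.875 m from the base axis. Payload 6.4 kg.
Tool frame: the origin (TCP) lies on the mounting face of the last link; the fingertips stand 173 mm ahead of it and the grasp point (between the pads) lies 155 mm ahead of it (env.tcp_to_tips is the distance from the TCP to the fingertips, in m); z points along the fingers, y is the direction in which the jaws open and shut (so a half turn about z gives the same grasp; the last joint's range is limited). The gripper opens to 85 mm and grips with 20 to 120 N. Pads are 22 mm wide; open, the fingers measure 114 mm over their backs; the gripper's body (76 mm by 85 mm) begins 54 mm behind the grasp point. The pads swing forward as they close: fully open they stand 13 mm farther back than shut.
Start: joints at [-1.35, 0.181, 1.607, -0, 1.354, -0.206], TCP at [0.238, -0.523, 0.405] pointing down, gripper open.
Joint ranges: [-2.99, 2.99], [-0.89, 2.07], [0.3, 2.58], [-1.14, 4.28], [0, 2.63], [-3.12, 3.12]. Speed limits (rad/s): [2.57, 2.57, 3.01, 3.14, 3.14, 3.14].

### API

Orientations are given as [roll, pitch, yaw] about the fixed x, y, z axes, in that order (R = Rz(yaw) Ry(pitch) Rx(roll)).
In Python, from station import env gives the robot as it stands. The module is installed in compiled form; this text tells all that it offers.
- The arm moves only by the tool jog_arm, never from a script. Its argument "commands" is a list of rows, each a list of 6 numbers: the shift along the world's x, y, z in cm, then the turn, a rotation vector about the world's x, y, z in rad. In form: [[x, y, z, ax, ay, az], ...]. A call has 1 to 12 rows; each row is the pose to reach, as a shift and turn from the pose measured when the call began; what a row does not reach only later rows make up. A row lasts 1/10 s, in which the tool goes at most 50 mm and 8.59 degrees, less where a joint would pass 70% of its speed; a pose out of reach is approached as far as the arm can. A call with a gripper value outside its range is refused whole. "fingers" is the closure in counts, from 0 (fully open) to 255 (shut), set as the call begins (left out, the last holds). The fingers move at their own pace and stop on an object; "squeeze" is the grip in N (left out, the last holds). Time passes only in rows, so rows that repeat a pose let the fingers close. It gives the time, the measured TCP pose, the force and the opening at its end, in the units of the state.
- env.read_state(): the state, without advancing time (a new reading comes with each control period).
- env.camera(name): name is "scene" or "top" or "wrist"; returns the picture (384x512x3 uint8, blue, green, red); there is no depth.
- env.get_calibration(name): a dict with "intrinsics" (3x3 intrinsics, pixels), "cam_to_world" (4x4, takes a point from camera to world coordinates); the wrist camera has in their place "T_tool_cam" (4x4, takes a point from camera to tool coordinates, whose origin is the TCP and whose axes are the flange's). Camera axes: x right, y down, z forward; pixel columns grow to the right and rows downward; lengths in m; the calibration is good to about 2 mm. A picture is of the moment at which its call begins: read the wrist's pose just before it. get_calibration takes no time and is no camera call.
- env.job_done(): hands the job in, once; it reports no verdict.
Trained networks look in the newest picture that a camera, given by its name, has taken for a name from the list of things; names that differ only in an ending like _2 or _b are one class to them, and where a whole thing is asked for, a point or a joint stands for the part that bears it (a point fixed in the world has none). Each returns a list of dicts, best first, with "score" (0 to 1); they miss things now and then, are a little off and sometimes report something else, mostly with a low value. They report only what shows in the picture. A call takes as long as a camera call. They do not tell look-alikes from the thing itself.
- env.silhouettes(label, camera): "region" (384x512 bool, what is visible of it) and "extent" ([left, top, right, bottom] in pixels, round what is visible of it).
The state is a dict: "time_s": time; "joints": joint angles; "joint_vel": joint speeds; "tau": joint torques, N m; "eef_pos": TCP position; "tcp_rot": TCP orientation; "contact_force": force on the tool from outside, world axes, zero at the start; "wrist_torque": the same for the moment, N m; "opening": finger opening in m.
Only numpy, scipy, OpenCV 4.12 (cv2) and the standard library are available. Lean on these libraries where they do the work, as an engineer would, in place of code of your own. Each camera call takes 0.05 s, during which the arm holds its last target.

### The job

The four bamboo lids have been put back on the wrong stoneware canisters: move them so that every lid closes the canister of its own shape and size, lying flat with its plug in the mouth, and the square and the oblong lid turned to line up with their canisters' sides. Lids must never lie on the worktop: the bare round cutting board is the one clean spot to lay a lid down on the way. Leave the canisters and the little owl where they stand.

Things in the scene. Friction and masses are not known exactly. Their poses are not given: they have to be found in the camera images.
- canister_big_round: The large round white stoneware canister of the set, 116 mm in diameter, 95 mm high, 0.95 kg, standing loose on the worktop. Its flat top has a round mouth 50 mm wide in the middle, 83 mm deep. Origin: centre of its underside; z up.
- canister_small_round: The small round white stoneware canister of the set, 88 mm in diameter, 95 mm high, 0.95 kg, standing loose on the worktop. Its flat top has a round mouth 50 mm wide in the middle, 83 mm deep. Origin: centre of its underside; z up.
- canister_square: The square white stoneware canister of the set, 100 x 100 mm, x and y axes square to its sides, 95 mm high, 0.95 kg, standing loose on the worktop. Its flat top has a round mouth 50 mm wide in the middle, 83 mm deep. Origin: centre of its underside; z up.
- canister_oblong: The oblong (rectangular) white stoneware canister of the set, 128 mm along its x axis, 88 mm along y, 95 mm high, 0.95 kg, standing loose on the worktop. Its flat top has a round mouth 50 mm wide in the middle, 83 mm deep. Origin: centre of its underside; z up.
- lid_big_round: The large round bamboo lid. A plate 96 mm in diameter, 9 mm thick; below it a round plug 34 mm wide, 6 mm deep, goes loosely into any canister's mouth (lid origin then 89 mm above the canister's). On it a bar grip 46 mm long (along the lid's x), 16 wide, 26 high. Origin: centre of the plug's underside; z up; plate top z = 15 mm, grip top z = 41 mm. About 0.1 kg.
- lid_small_round: The small round bamboo lid. A plate 68 mm in diameter, 9 mm thick; below it a round plug 34 mm wide, 6 mm deep, goes loosely into any canister's mouth (lid origin then 89 mm above the canister's). On it a bar grip 46 mm long (along the lid's x), 16 wide, 26 high. Origin: centre of the plug's underside; z up; plate top z = 15 mm, grip top z = 41 mm. About 0.1 kg.
- lid_square: The square bamboo lid. A plate 76 x 76 mm, x and y axes square to its sides, 9 mm thick; below it a round plug 34 mm wide, 6 mm deep, goes loosely into any canister's mouth (lid origin then 89 mm above the canister's). On it a bar grip 46 mm long (along the lid's x), 16 wide, 26 high. Origin: centre of the plug's underside; z up; plate top z = 15 mm, grip top z = 41 mm. About 0.1 kg.
- lid_oblong: The oblong (rectangular) bamboo lid. A plate 104 mm along its x axis, 68 mm along y, 9 mm thick; below it a round plug 34 mm wide, 6 mm deep, goes loosely into any canister's mouth (lid origin then 89 mm above the canister's). On it a bar grip 46 mm long (along the lid's x), 16 wide, 26 high. Origin: centre of the plug's underside; z up; plate top z = 15 mm, grip top z = 41 mm. About 0.1 kg.
- round_board: The bare round bamboo cutting board lying flat on the worktop, 160 mm in diameter, 14 mm thick, 0.25 kg, loose: the clean spot for laying a lid down. Origin: centre of its underside; its top is at z = 14 mm.
- owl: A small brown ceramic owl (a fridge magnet) standing on its base among the canisters, 42 mm wide, 63 mm high. Origin: centre of its underside. It is to be left where it stands.
Not all that is in view belongs to the job. Leave any pink or purple look-alike of the lid_small_round alone.

How it is judged:
At the end, for the whole second after the job is handed in: Each lid lies on the canister of its own shape: centres within 10 mm, plug in the mouth (lid origin 85 to 92 mm above the canister's), flat within 0.06 rad, square and oblong lids in line with the canister's sides within 0.26 rad (half turns, for the square quarter turns, count the same); at rest (horizontal distance between lid_big_round and canister_big_round below 0.01 m and z of lid_big_round in the frame of canister_big_round between 0.085 and 0.092 m and angle between each of lid_big_round, lid_small_round, lid_square, lid_oblong's own z axis and vertical below 0.06 rad and linear speed of each of lid_big_round, lid_small_round, lid_square, lid_oblong below 0.01 m/s and angular speed of each of lid_big_round, lid_small_round, lid_square, lid_oblong below 0.1 rad/s and horizontal distance between lid_small_round and canister_small_round below 0.01 m and z of lid_small_round in the frame of canister_small_round between 0.085 and 0.092 m and horizontal distance between lid_square and canister_square below 0.01 m and z of lid_square in the frame of canister_square between 0.085 and 0.092 m and horizontal distance between lid_oblong and canister_oblong below 0.01 m and z of lid_oblong in the frame of canister_oblong between 0.085 and 0.092 m and (angle between the x axis of lid_square and the x axis of canister_square, either way round below 0.26 rad or angle between the x axis of lid_square and the y axis of canister_square, either way round below 0.26 rad) and angle between the x axis of lid_oblong and the x axis of canister_oblong, either way round below 0.26 rad); the robot touches nothing.
It fails at once if a lid touched the worktop (height (world z) of any of lid_big_round, lid_small_round, lid_square, lid_oblong below 0.008 m).
It fails at once if a canister was shoved (more than 30 mm) or tipped (distance of any of canister_big_round, canister_small_round, canister_square, canister_oblong from where it was at the start of the episode above 0.03 m or angle between any of canister_big_round, canister_small_round, canister_square, canister_oblong's own z axis and vertical above 0.2 rad).
It fails at once if the owl was knocked away (more than 20 mm) or over (distance of owl from where it was at the start of the episode above 0.02 m or angle between owl's own z axis and vertical above 0.5 rad).
It also fails if it takes over 136 s, if anything falls off the work surface, if the arm or the gripper's body presses on something with over 40 N, if the wrist force passes 120 N, or if a joint passes its speed limit or range.

## Working session

There is one attempt and no reset: what is moved stays moved. The work goes in short steps, Python scripts to look and compute and a tool call to move; the robot and the scene stay as the last step left them, time stands still between calls to the robot, and variables do not carry over. Pictures are saved under pics/ and viewed, and the job is handed in when it is done.

Besides the shell and the picture viewer there is one more tool, called after "Emit:" in YAML: its name, and indented under it one key for each argument. jog_arm: Moves the arm, as the interface text tells. Its arguments: {"type":"object","properties":{"commands":{"type":"array","items":{"type":"array","items":{"type":"number"}}},"fingers":{"type":"number"},"squeeze":{"type":"number"}},"required":["commands"]}

```bash
mkdir -p pics
python3 - <<'E'
from station import env
import cv2,numpy as np
print(env.read_state())
for n in ("scene","top","wrist"):
    im=env.camera(n); cv2.imwrite(f"pics/{n}0.png",im)
    c=env.get_calibration(n); print(n,{k:np.round(v,4).tolist() for k,v in c.items()})
E
```

```text
{'time_s': 0.0, 'joints': array([-1.35026818e+00,  1.81538699e-01,  1.60801244e+00, -3.71408223e-06,
        1.35380345e+00, -2.06291913e-01]), 'joint_vel': array([-0.0004877 ,  0.00105435, -0.00073134, -0.00186992, -0.00125366,
       -0.00014169]), 'tau': array([ 5.21322672e-04, -4.44859815e+01, -3.51333976e+01, -9.12826295e-05,
        9.06020781e-03,  1.39788887e-05]), 'eef_pos': array([ 0.23799978, -0.52314996,  0.40378306]), 'tcp_rot': array([-3.13986733e+00, -3.57351878e-04,  4.26820559e-01]), 'contact_force': array([-0.65430771,  0.74878916, -0.0621089 ]), 'wrist_torque': array([-0.02486475,  0.02154939,  0.03230157]), 'opening': 0.08517648427329148}
scene {'intrinsics': [[404.5973, 0.0, 259.3861], [0.0, 404.5973, 192.0975], [0.0, 0.0, 1.0]], 'cam_to_world': [[-0.3393, 0.5999, -0.7246, 1.2984], [0.9406, 0.226, -0.2534, 0.3349], [0.0117, -0.7675, -0.6409, 0.7397], [0.0, 0.0, 0.0, 1.0]]}
top {'intrinsics': [[426.3296, 0.0, 253.3104], [0.0, 426.3296, 187.3673], [0.0, 0.0, 1.0]], 'cam_to_world': [[0.0229, -0.9975, 0.0664, 0.4831], [-0.9997, -0.0229, -0.0002, 0.0624], [0.0017, -0.0664, -0.9978, 1.2531], [0.0, 0.0, 0.0, 1.0]]}
wrist {'intrinsics': [[332.2274, 0.0, 256.7312], [0.0, 332.2274, 187.8482], [0.0, 0.0, 1.0]], 'T_tool_cam': [[-0.0009, -0.9644, -0.2643, 0.0652], [1.0, -0.0007, -0.0009, -0.0004], [0.0007, -0.2643, 0.9644, 0.0309], [0.0, 0.0, 0.0, 1.0]]}
```

View pics/scene0.png

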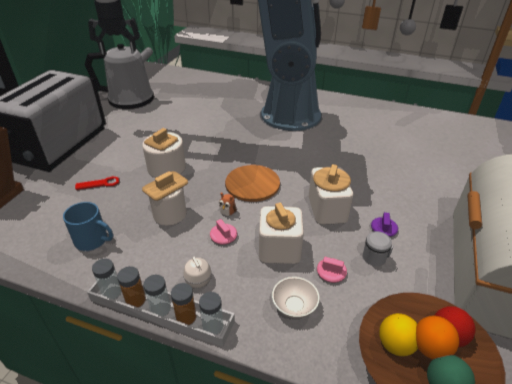

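View pics/top0.png

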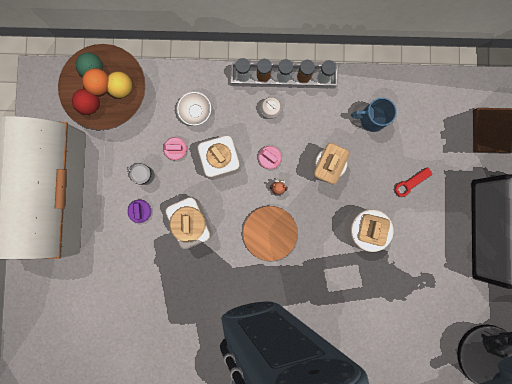

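Run:
```python
from station import env
import cv2,numpy as np
im=env.camera("top")
names="canister_big_round canister_small_round canister_square canister_oblong lid_big_round lid_small_round lid_square lid_oblong round_board owl".split()
v=im.copy()
for i,n in enumerate(names):
    for r in env.silhouettes(n,"top"):
        m=r["region"].astype(np.uint8)
        if m.sum()==0: continue
        cs,_=cv2.findContours(m,0,1); c=max(cs,key=cv2.contourArea)
        print(n,round(r["score"],2),[int(x) for x in r["extent"]],int(m.sum()),[np.round(q,1).tolist() if not np.isscalar(q) else round(q,1) for q in cv2.minAreaRect(c)])
print(env.read_state()['time_s'])
cv2.imwrite("pics/topbig.png",cv2.resize(im[60:340,80:480],(800,560),interpolation=cv2.INTER_CUBIC))
```

```text
canister_big_round 0.97 [342, 207, 393, 254] 873 [[369.0, 229.6], [48.7, 42.0], 14.0]
canister_small_round 0.69 [311, 149, 343, 178] 102 [[315.6, 160.9], [4.9, 23.2], 22.8]
canister_square 0.92 [197, 136, 239, 182] 875 [[218.7, 157.4], [38.6, 37.0], 71.6]
canister_oblong 0.57 [207, 143, 229, 168] 464 [[218.5, 155.0], [24.0, 23.0], 90.0]
lid_big_round 0.75 [169, 205, 206, 240] 951 [[187.5, 223.5], [33.9, 33.9], 45.0]
lid_big_round 0.3 [356, 212, 388, 247] 823 [[373.7, 229.4], [29.4, 29.5], 12.5]
lid_small_round 0.87 [128, 202, 149, 222] 376 [[138.5, 211.0], [20.0, 21.0], 90.0]
lid_small_round 0.81 [205, 144, 231, 167] 506 [[218.5, 155.0], [24.0, 25.0], 90.0]
lid_small_round 0.73 [165, 138, 185, 155] 416 [[174.5, 148.0], [21.9, 21.9], 45.0]
lid_small_round 0.63 [257, 144, 283, 169] 420 [[269.8, 157.2], [22.6, 21.9], 45.0]
lid_square 0.66 [356, 215, 388, 245] 789 [[373.7, 229.6], [28.6, 28.6], 13.0]
lid_square 0.38 [169, 203, 209, 245] 968 [[187.5, 223.5], [33.9, 33.9], 45.0]
lid_oblong 0.83 [315, 143, 351, 186] 946 [[331.8, 163.6], [25.8, 38.5], 24.0]
round_board 0.7 [241, 206, 294, 260] 2425 [[270.3, 232.9], [54.1, 55.0], 26.6]
owl 0.53 [271, 181, 283, 199] 174 [[278.0, 187.0], [14.1, 14.1], 45.0]
0.7
```

View enlarged.

View pics/topbig.png

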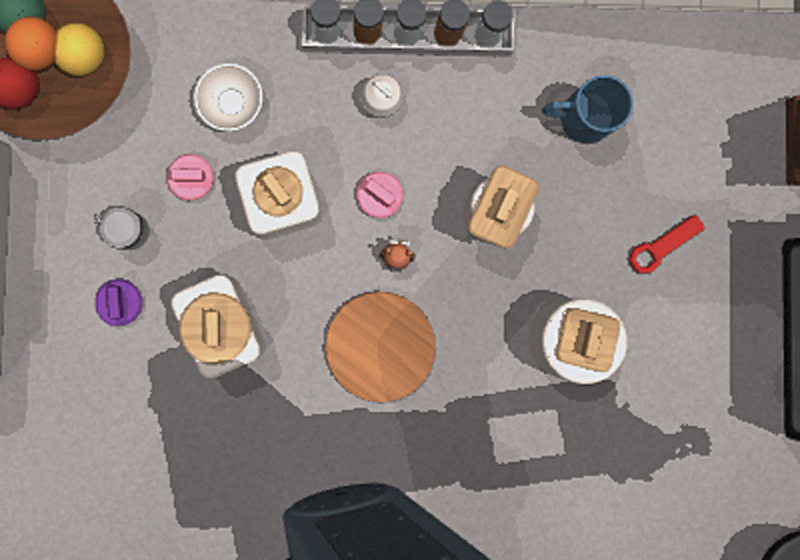

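View pics/wrist0.png

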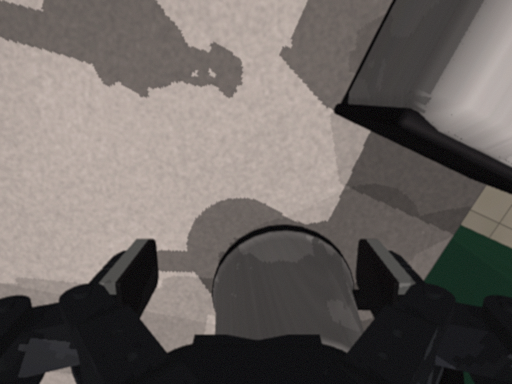

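Run:
```python
from station import env
import cv2,numpy as np
im=env.camera("top"); np.save("top.npy",im)
C=[(218,157),(187,223),(331,163),(373,230)]
t=[cv2.resize(im[y-34:y+34,x-34:x+34],(400,300) if 0 else (300,300),interpolation=cv2.INTER_NEAREST) for x,y in C]
cv2.imwrite("pics/crops.png",np.vstack([np.hstack(t[:2]),np.hstack(t[2:])]))
```

```text
(no output)
```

View pics/crops.png

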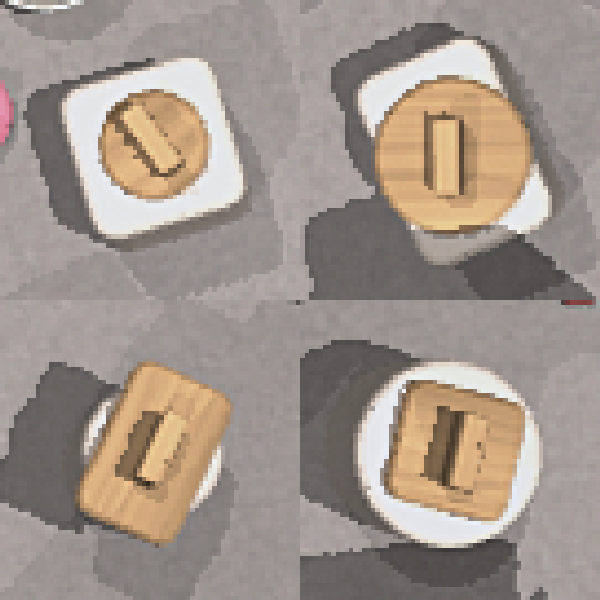

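```bash
cat > h.py <<'E'
from station import env
import cv2,numpy as np
from scipy.spatial.transform import Rotation as R
from scipy.optimize import minimize
def cam(name,st=None):
    c=env.get_calibration(name); K=c["intrinsics"]
    if name=="wrist":
        T=np.eye(4); T[:3,:3]=R.from_euler("xyz",st["tcp_rot"]).as_matrix(); T[:3,3]=st["eef_pos"]; M=T@c["T_tool_cam"]
    else: M=c["cam_to_world"]
    return K,M
def proj(P,K,M):
    P=np.atleast_2d(P); q=(P-M[:3,3])@M[:3,:3]; q=q@K.T; return q[:,:2]/q[:,2:]
def back(uv,z,K,M):
    uv=np.atleast_2d(uv); d=np.c_[uv,np.ones(len(uv))]@np.linalg.inv(K).T@M[:3,:3].T
    return M[:3,3]+d*((z-M[2,3])/d[:,2])[:,None]
def outline(kind,r=0):
    if np.isscalar(kind):
        a=np.linspace(0,2*np.pi,60,endpoint=False); return kind/2*np.c_[np.cos(a),np.sin(a)]
    w,h=kind[0]/2-r,kind[1]/2-r; a=np.linspace(0,np.pi/2,6); p=[]
    for k,(sx,sy) in enumerate([(1,1),(-1,1),(-1,-1),(1,-1)]):
        p.append(np.c_[sx*w+r*np.cos(a+k*np.pi/2),sy*h+r*np.sin(a+k*np.pi/2)])
    return np.vstack(p)
def prism(kind,x,y,yaw,z0,z1,r=0):
    o=outline(kind,r); c,s=np.cos(yaw),np.sin(yaw); o=o@np.array([[c,s],[-s,c]])+[x,y]
    return np.vstack([np.c_[o,np.full(len(o),z)] for z in (z0,z1)])
def ras(polys,shape,off,S=6):
    m=np.zeros((shape[0]*S,shape[1]*S),np.uint8)
    for p in polys:
        h=cv2.convexHull(np.float32((p-off+0.5)*S-0.5)).astype(np.float64)
        cv2.fillPoly(m,[np.round(h*16).astype(np.int32)],255,shift=4)
    return cv2.resize(m,(shape[1],shape[0]),interpolation=cv2.INTER_AREA)/255.
def fit(mask,solids,x0,K,M,off,steps=(0.008,0.008,0.15),valid=None):
    """solids: list of (kind,z0,z1,r) sharing pose"""
    def f(p):
        m=ras([proj(prism(k,p[0],p[1],p[2],a,b,r),K,M) for k,a,b,r in solids],mask.shape,off)
        d=np.abs(m-mask)
        return (d if valid is None else d[valid]).sum()
    sim=np.vstack([x0]+[np.array(x0)+np.eye(3)[i]*steps[i] for i in range(3)])
    r=minimize(f,x0,method="Nelder-Mead",options=dict(initial_simplex=sim,xatol=1e-4,fatol=.05,maxiter=300)); return r.x,r.fun
def masks(im):
    b,g,r=[im[...,i].astype(int) for i in range(3)]
    bam=(r-b>45)&(r>g+8)
    white=(np.minimum(np.minimum(b,g),r)>185)
    return bam,white
CAN=dict(big_round=.116,small_round=.088,square=(.1,.1),oblong=(.128,.088))
LID=dict(big_round=.096,small_round=.068,square=(.076,.076),oblong=(.104,.068))
E
cat > f1.py <<'E'
from h import *
im=np.load("top.npy"); K,M=cam("top"); bam,white=masks(im)
items=[("square","small_round",218,157,.3),("oblong","big_round",187,223,2.1),("small_round","oblong",331,163,1.1),("big_round","square",373,230,.2)]
v=cv2.resize(im,None,fx=4,fy=4,interpolation=cv2.INTER_CUBIC)
def draw(P,col):
    for q in (P[:len(P)//2],P[len(P)//2:]): cv2.polylines(v,[np.int32(np.round((proj(q,K,M)+.5)*4-.5))],True,col,1)
def comp(m,near):
    n,l=cv2.connectedComponents(m.astype(np.uint8)); return l==l[near[1]-34-0,near[0]] 
for cn,ln,px,py,y0 in items:
    x1,y1=px-34,py-34; sl=np.s_[y1:y1+68,x1:x1+68]; off=np.array([x1,y1])
    b=bam[sl].astype(np.uint8); w=white[sl].astype(np.uint8)
    def keep(m):
        n,l,s,c=cv2.connectedComponentsWithStats(m); 
        j=1+np.argmin([np.hypot(*(c[i]-34))-s[i,4]/50 for i in range(1,n)]); return (l==j).astype(np.uint8)
    b=cv2.morphologyEx(keep(b),cv2.MORPH_CLOSE,np.ones((9,9)))
    u=cv2.morphologyEx(keep(((w|b)>0).astype(np.uint8)),cv2.MORPH_CLOSE,np.ones((3,3)))
    p0=back([px,py],.1,K,M)[0]
    best=min((fit(b.astype(float),[(LID[ln],.095,.104,.008 if not np.isscalar(LID[ln]) else 0)],[p0[0],p0[1],a],K,M,off) for a in np.arange(0,3.1,.39)),key=lambda t:t[1])
    lp=best[0]
    vu=(b==0)
    cb=min((fit(u.astype(float),[(CAN[cn],0,.095,.014 if not np.isscalar(CAN[cn]) else 0)],[lp[0],lp[1],a],K,M,off,valid=vu) for a in np.arange(0,3.1,.39)),key=lambda t:t[1])
    print("lid",ln,np.round(lp,4),round(best[1],1),"| can",cn,np.round(cb[0],4),round(cb[1],1), b.sum(),u.sum())
    L,C=lp,cb[0]
    draw(prism(LID[ln],*L,.095,.104),(255,0,0)); draw(prism(CAN[cn],*C,0,.095),(0,0,255))
    draw(prism((.046,.016),*L,.104,.130),(0,255,0))
t=[cv2.resize(v[(y-34)*4:(y+34)*4,(x-34)*4:(x+34)*4],(300,300)) for _,_,x,y,_ in items]
cv2.imwrite("pics/fit1.png",np.vstack([np.hstack(t[:2]),np.hstack(t[2:])]))
for n,k,uv in (("board",.16,(270,233)),): print(n,back(uv,.014,K,M),back((278,187),.04,K,M))
E
python3 f1.py
```

```text
lid small_round [0.6456 0.1598 1.5468] 28.4 | can square [0.6441 0.1588 3.4374] 245.2 477 1185
lid big_round [0.4583 0.2383 0.932 ] 48.0 | can oblong [0.4582 0.2413 0.4635] 365.3 983 1316
lid oblong [ 0.6308 -0.1489  2.7237] 56.2 | can small_round [ 0.6365 -0.1554  1.2644] 94.7 922 990
lid square [ 0.4536 -0.2648  1.3491] 61.9 | can big_round [ 0.4508 -0.2613  2.4872] 394.6 767 1337
board [[0.43446932 0.0108778  0.014     ]] [[ 0.56654796 -0.00820626  0.04      ]]
```

View pics/fit1.png

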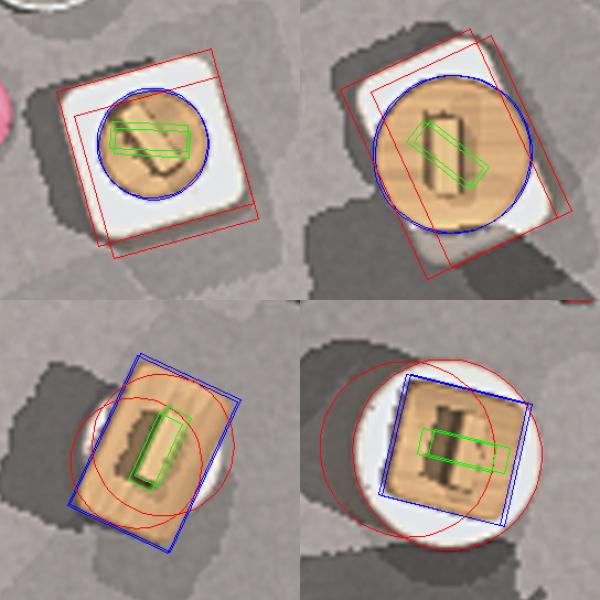

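```bash
sed -i 's/(CAN\[cn\],0,.095/(CAN[cn],.0949,.095/; s/\*C,0,.095/*C,.0949,.095/' f1.py; python3 f1.py
```

```text
lid small_round [0.6456 0.1598 1.5468] 28.4 | can square [0.6455 0.1611 0.3341] 123.4 477 1185
lid big_round [0.4583 0.2383 0.932 ] 48.0 | can oblong [0.4604 0.2389 3.5806] 233.0 983 1316
lid oblong [ 0.6308 -0.1489  2.7237] 56.2 | can small_round [ 0.6342 -0.1502  0.6971] 35.2 922 990
lid square [ 0.4536 -0.2648  1.3491] 61.9 | can big_round [ 0.4514 -0.2623  2.066 ] 117.1 767 1337
board [[0.43446932 0.0108778  0.014     ]] [[ 0.56654796 -0.00820626  0.04      ]]
```

View pics/fit1.png

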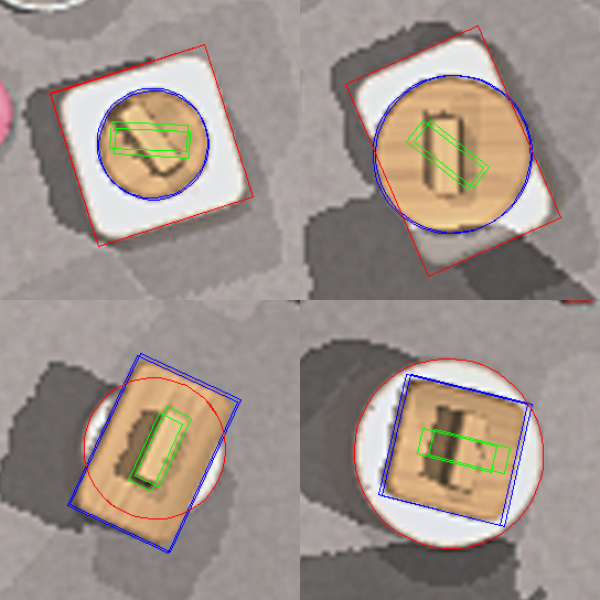

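Emit:
jog_arm:
  commands:
    - [5, 8, 1.5, 0, 0, 0.1]
    - [10, 16, 1.5, 0, 0, 0.2]
    - [15, 24, 1.5, 0, 0, 0.2]
    - [18, 30, 1.5, 0, 0, 0.2]
    - [22, 36, 1.5, 0, 0, 0.2]
    - [25, 42, 1.5, 0, 0, 0.2]
    - [28, 47, 1.5, 0, 0, 0.2]
    - [31, 52, 1.5, 0, 0, 0.2]
    - [34, 57, 1.5, 0, 0, 0.2]
    - [37, 62, 1.5, 0, 0, 0.2]
    - [39, 66, 1.5, 0, 0, 0.2]
    - [40.5, 68.5, 1.5, 0, 0, 0.2]

```text
time_s: 1.95
eef_pos: [0.5453, -0.0065, 0.4196]
tcp_rot: [3.141, -0.0, 0.627]
contact_force: [0.2, -0.5, 0.3]
opening: 0.0856
```

Emit:
jog_arm:
  commands:
    - [2.5, 4.2, 0, 0, 0, 0]
    - [5, 8.3, 0, 0, 0, 0]
    - [7.5, 12.5, 0, 0, 0, 0]
    - [10, 16.6, 0, 0, 0, 0]
    - [10, 16.6, 0, 0, 0, 0]
    - [10, 16.6, 0, 0, 0, 0]
    - [10, 16.6, 0, 0, 0, 0]

```text
time_s: 2.65
eef_pos: [0.645, 0.1589, 0.4195]
tcp_rot: [3.141, 0.0, 0.627]
contact_force: [0.3, 0.3, -0.7]
opening: 0.0853
```

```bash
cat > w.py <<'E'
import sys
from h import *
# usage: w.py name lidkind x y yaw cankind cx cy cyaw
a=sys.argv
st=env.read_state(); im=env.camera("wrist"); K,M=cam("wrist",st)
np.savez(f"w_{a[1]}.npz",im=im,K=K,M=M)
print(np.round(st["eef_pos"],4),np.round(st["tcp_rot"],3),st["time_s"])
v=im.copy()
def draw(P,col):
    for q in (P[:len(P)//2],P[len(P)//2:]): cv2.polylines(v,[np.int32(np.round(proj(q,K,M)*16))],True,col,1,cv2.LINE_AA,4)
zo=float(a[10]) if len(a)>10 else 0.095
if a[2] in LID:
    L=[float(t) for t in a[3:6]]; draw(prism(LID[a[2]],*L,zo,zo+.009,.008 if LID[a[2]].__class__ is tuple else 0),(255,0,0)); draw(prism((.046,.016),*L,zo+.009,zo+.035),(0,255,0))
if a[6] in CAN:
    C=[float(t) for t in a[7:10]]; draw(prism(CAN[a[6]],*C,.0949,.095,.014 if CAN[a[6]].__class__ is tuple else 0),(0,0,255)); draw(prism(.05,*C,.0949,.095),(255,0,255))
cv2.imwrite(f"pics/w_{a[1]}.png",cv2.resize(v,(768,576),interpolation=cv2.INTER_CUBIC))
cv2.imwrite(f"pics/wr_{a[1]}.png",cv2.resize(im,(768,576),interpolation=cv2.INTER_CUBIC))
E
python3 w.py a small_round .6456 .1598 .63 square .6455 .1611 .3341
```

```text
[0.645  0.1589 0.4195] [3.141 0.    0.627] 2.65
```

View pics/w_a.png

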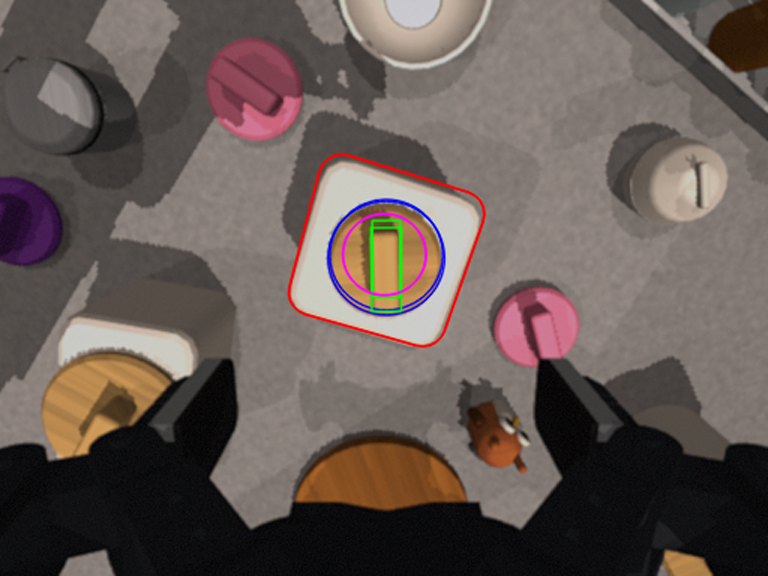

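Emit:
jog_arm:
  commands:
    - [0, 0.1, -4, 0, 0, 0]
    - [0, 0.1, -8, 0, 0, 0]
    - [0, 0.1, -11, 0, 0, 0]
    - [0, 0.1, -13, 0, 0, 0]
    - [0, 0.1, -13.8, 0, 0, 0]
    - [0, 0.1, -13.8, 0, 0, 0]
    - [0, 0.1, -13.8, 0, 0, 0]
  fingers: 0
  squeeze: 40

```text
time_s: 3.4
eef_pos: [0.6455, 0.1588, 0.2835]
tcp_rot: [3.139, -0.002, 0.625]
contact_force: [0.1, 0.4, -0.2]
opening: 0.085
```

Emit:
jog_arm:
  commands:
    - [0, 0, 0, 0, 0, 0]
    - [0, 0, 0, 0, 0, 0]
    - [0, 0, 0, 0, 0, 0]
    - [0, 0, 0, 0, 0, 0]
    - [0, 0, 0, 0, 0, 0]
    - [0, 0, 0, 0, 0, 0]
    - [0, 0, 0, 0, 0, 0]
    - [0, 0, 0, 0, 0, 0]
  fingers: 255
  squeeze: 40

```text
time_s: 4.2
eef_pos: [0.6457, 0.1589, 0.2839]
tcp_rot: [3.139, -0.003, 0.625]
contact_force: [0.7, 0.3, 3.1]
opening: 0.015
```

Emit:
jog_arm:
  commands:
    - [0, 0, 2, 0, 0, 0]
    - [0, 0, 6, 0, 0, 0]
    - [0, 0, 10, 0, 0, 0]
    - [-3.5, -2.5, 12, 0, 0, 0]
    - [-7, -5, 12, 0, 0, 0]
    - [-10.5, -7.5, 12, 0, 0, 0]
    - [-14, -10, 12, 0, 0, 0]
    - [-17.5, -12.5, 12, 0, 0, 0]
    - [-21.1, -14.8, 12, 0, 0, 0]
    - [-21.1, -14.8, 12, 0, 0, 0]
    - [-21.1, -14.8, 12, 0, 0, 0]

```text
time_s: 5.3
eef_pos: [0.4342, 0.0106, 0.4039]
tcp_rot: [3.139, -0.003, 0.623]
contact_force: [0.6, 0.3, -1.2]
opening: 0.0149
```

```bash
python3 w.py b x 0 0 0 x 0 0 0
python3 - <<'E'
from h import *
im=env.camera("top"); np.save("top1.npy",im)
cv2.imwrite("pics/top1.png",cv2.resize(im[60:340,80:480],(800,560),interpolation=cv2.INTER_CUBIC))
E
```

```text
[0.4342 0.0106 0.4039] [ 3.139e+00 -3.000e-03  6.230e-01] 5.3
```

View pics/w_b.png

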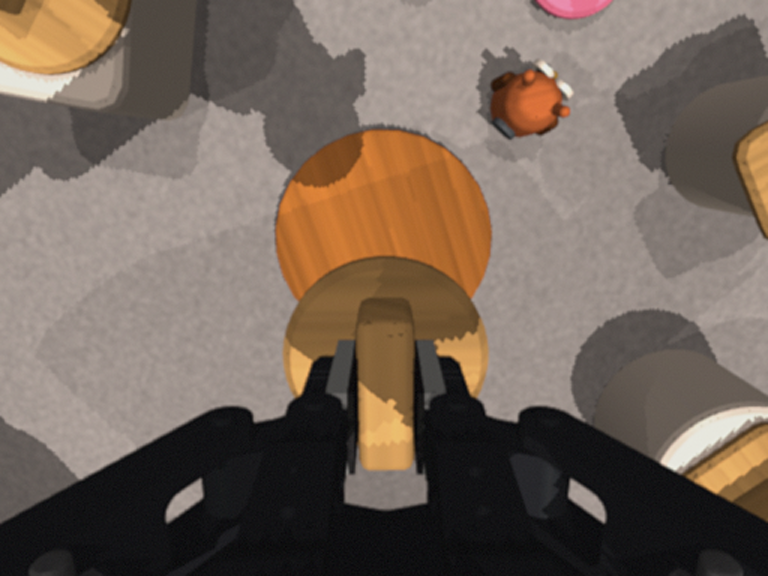

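View pics/top1.png

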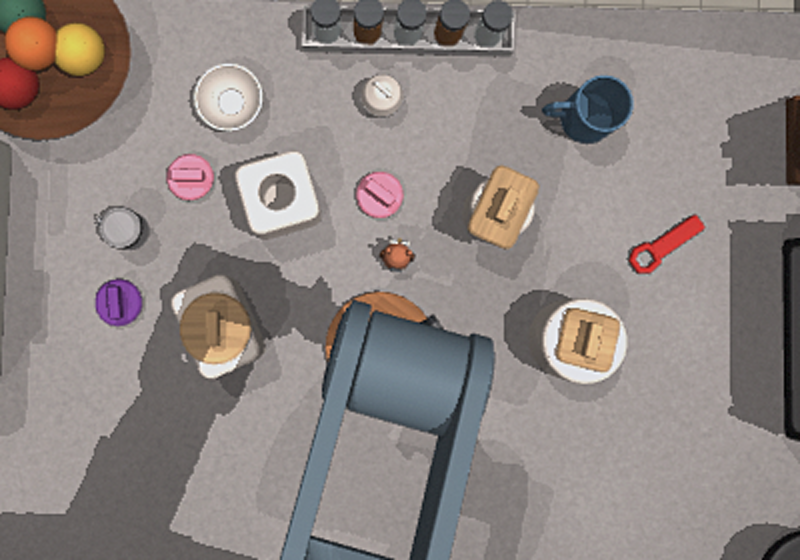

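Emit:
jog_arm:
  commands:
    - [0, 0, -5, 0, 0, 0]
    - [0, 0, -10, 0, 0, 0]
    - [0, 0, -14, 0, 0, 0]
    - [0, 0, -17, 0, 0, 0]
    - [0, 0, -18.5, 0, 0, 0]
    - [0, 0, -19.1, 0, 0, 0]
    - [0, 0, -19.2, 0, 0, 0]
    - [0, 0, -19.2, 0, 0, 0]
    - [0, 0, -19.2, 0, 0, 0]

```text
time_s: 6.3
eef_pos: [0.436, 0.011, 0.2131]
tcp_rot: [3.137, -0.005, 0.625]
contact_force: [-0.3, -0.9, -0.2]
opening: 0.0153
```

```bash
python3 w.py c x 0 0 0 x 0 0 0
```

```text
[0.436  0.011  0.2131] [ 3.137 -0.005  0.625] 6.3
```

View pics/w_c.png

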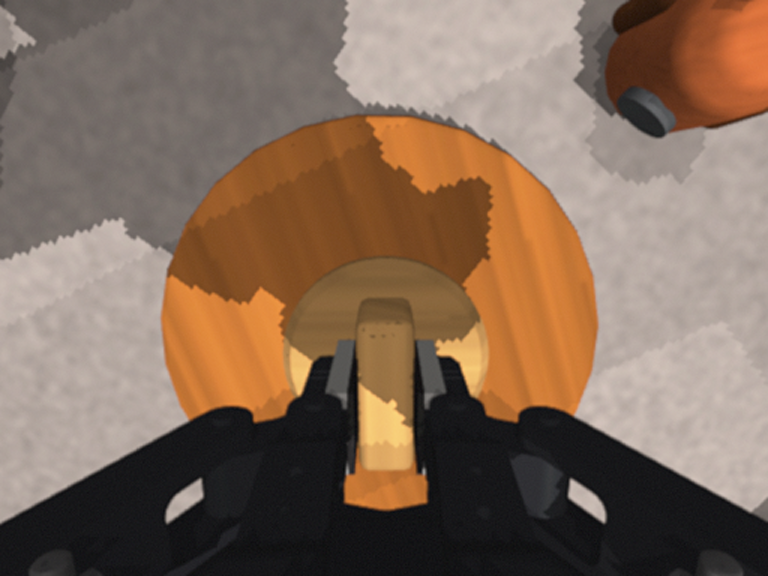

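Emit:
jog_arm:
  commands:
    - [-0.1, 0, -0.2, 0, 0, 0]
    - [-0.1, 0, -0.4, 0, 0, 0]
    - [-0.1, 0, -0.5, 0, 0, 0]
    - [-0.1, 0, -0.5, 0, 0, 0]
    - [-0.1, 0, -0.5, 0, 0, 0]

```text
time_s: 6.85
eef_pos: [0.4352, 0.0109, 0.2088]
tcp_rot: [3.136, -0.005, 0.625]
contact_force: [-2.6, 0.4, 8.0]
opening: 0.0154
```

Emit:
jog_arm:
  commands:
    - [0, 0, 0, 0, 0, 0]
    - [0, 0, 0, 0, 0, 0]
    - [0, 0, 0, 0, 0, 0]
    - [0, 0, 0, 0, 0, 0]
    - [0, 0, 0, 0, 0, 0]
    - [0, 0, 1, 0, 0, 0]
    - [0, 0, 4, 0, 0, 0]
    - [0, 0, 9, 0, 0, 0]
    - [0, 0, 14, 0, 0, 0]
    - [0, 0, 19, 0, 0, 0]
    - [0, 0, 21, 0, 0, 0]
  fingers: 0

```text
time_s: 7.95
eef_pos: [0.4358, 0.0108, 0.425]
tcp_rot: [3.13, -0.011, 0.625]
contact_force: [-0.2, 1.0, -0.3]
opening: 0.0854
```

```bash
python3 w.py d small_round .4345 .0109 .625 x 0 0 0 0.02
```

```text
[0.4358 0.0108 0.425 ] [ 3.13  -0.011  0.625] 7.95
```

View pics/w_d.png

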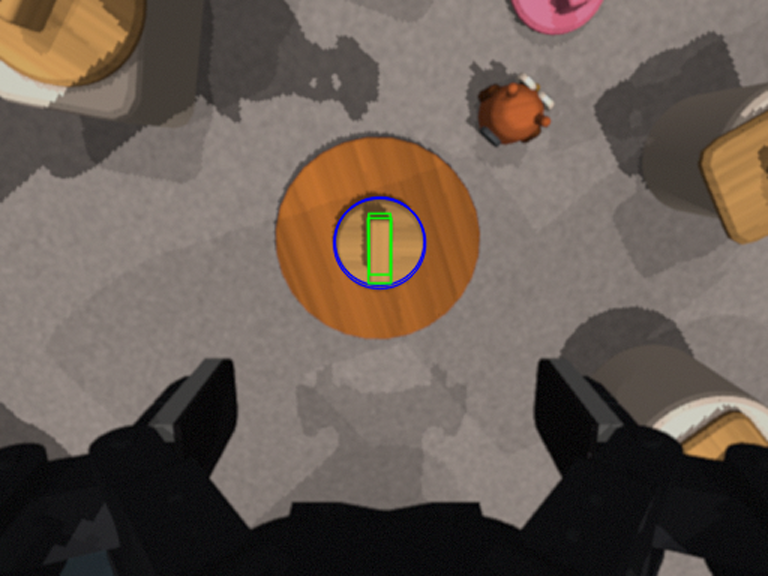

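```bash
cat > go.py <<'E'
import sys
from h import *
x,y,z,yaw=map(float,sys.argv[1:5]); st=env.read_state()
R0=R.from_euler("xyz",st["tcp_rot"]); R1=R.from_euler("xyz",[np.pi,0,yaw])
print("delta cm",np.round((np.array([x,y,z])-st["eef_pos"])*100,2),"rotvec",np.round((R1*R0.inv()).as_rotvec(),3),"| joints",np.round(st["joints"],2),st["time_s"])
E
python3 go.py .4536 -.2648 .42 -.222
```

```text
delta cm [  1.73 -27.56  -0.65] rotvec [ 0.011  0.015 -0.847] | joints [-0.25 -0.17  1.92  0.    1.38  0.7 ] 8.0
```

Emit:
jog_arm:
  commands:
    - [0.3, -4.6, -0.6, 0.002, 0.002, -0.14]
    - [0.6, -9.2, -0.6, 0.004, 0.005, -0.28]
    - [0.9, -13.8, -0.6, 0.005, 0.007, -0.42]
    - [1.2, -18.4, -0.6, 0.007, 0.01, -0.56]
    - [1.5, -23, -0.6, 0.01, 0.012, -0.7]
    - [1.7, -27.6, -0.6, 0.011, 0.015, -0.847]
    - [1.7, -27.6, -0.6, 0.011, 0.015, -0.847]
    - [1.7, -27.6, -0.6, 0.011, 0.015, -0.847]
    - [1.7, -27.6, -0.6, 0.011, 0.015, -0.847]

```text
time_s: 8.9
eef_pos: [0.4531, -0.2642, 0.4203]
tcp_rot: [-3.141, 0.0, -0.22]
contact_force: [0.6, 0.0, -0.1]
opening: 0.0857
```

```bash
python3 w.py e square .4536 -.2648 -.222 big_round .4514 -.2623 0
```

```text
[ 0.4531 -0.2642  0.4203] [-3.141  0.    -0.22 ] 8.9
```

View pics/w_e.png

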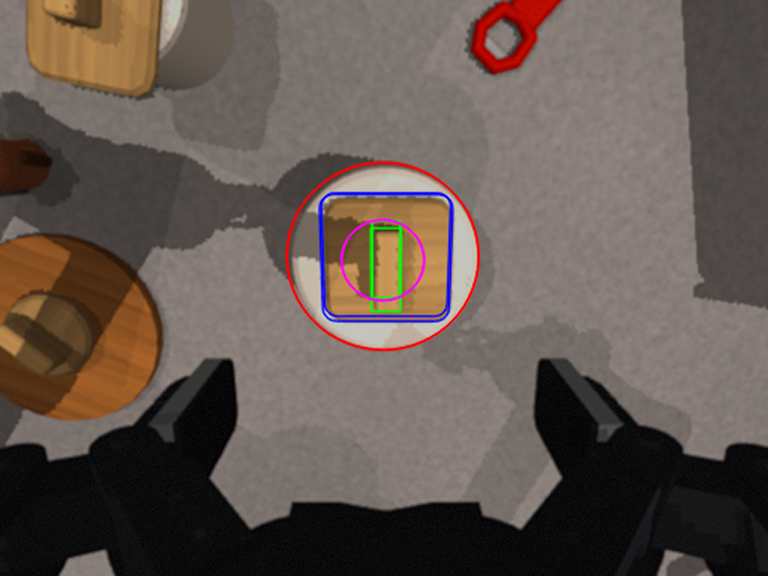

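Emit:
jog_arm:
  commands:
    - [0, 0, -5, 0, 0, 0]
    - [0, 0, -9, 0, 0, 0]
    - [0, 0, -12, 0, 0, 0]
    - [0, 0, -13.5, 0, 0, 0]
    - [0, 0, -13.8, 0, 0, 0]
    - [0, 0, -13.9, 0, 0, 0]
    - [0, 0, -13.9, 0, 0, 0]
    - [0, 0, -13.9, 0, 0, 0]
  fingers: 0

```text
time_s: 9.75
eef_pos: [0.4538, -0.264, 0.2829]
tcp_rot: [3.14, -0.002, -0.219]
contact_force: [0.9, 0.6, -0.7]
opening: 0.0854
```

Emit:
jog_arm:
  commands:
    - [0, 0, 0, 0, 0, 0]
    - [0, 0, 0, 0, 0, 0]
    - [0, 0, 0, 0, 0, 0]
    - [0, 0, 0, 0, 0, 0]
    - [0, 0, 0, 0, 0, 0]
    - [0, 0, 0, 0, 0, 0]
    - [0, 0, 0, 0, 0, 0]
    - [0, 0, 0, 0, 0, 0]
  fingers: 255

```text
time_s: 10.55
eef_pos: [0.4538, -0.2642, 0.283]
tcp_rot: [3.14, -0.003, -0.219]
contact_force: [0.6, -1.1, 1.7]
opening: 0.0153
```

```bash
python3 go.py .6455 .1611 .42 -1.2367;python3 go.py .6455 .1611 .42 .3341
```

```text
delta cm [19.17 42.53 13.7 ] rotvec [ 3.000e-03  1.000e-03 -1.018e+00] | joints [-0.75  0.22  1.83  0.    1.09  1.04] 10.55
delta cm [19.17 42.53 13.7 ] rotvec [0.001 0.003 0.553] | joints [-0.75  0.22  1.83  0.    1.09  1.04] 10.55
```

Emit:
jog_arm:
  commands:
    - [0, 0, 3, 0, 0, 0]
    - [0, 0, 8, 0, 0, 0]
    - [0, 0, 12, 0, 0, 0]
    - [1.8, 4, 13, 0, 0, 0.06]
    - [3.6, 8, 13, 0, 0, 0.12]
    - [5.4, 12, 13, 0, 0, 0.18]
    - [7.2, 16, 13, 0, 0, 0.24]
    - [9, 20, 13, 0, 0, 0.3]
    - [10.8, 24, 13, 0, 0, 0.36]
    - [12.6, 28, 13, 0, 0, 0.42]
    - [14.4, 32, 13, 0, 0, 0.48]
    - [16.2, 36, 13, 0, 0, 0.55]

```text
time_s: 11.75
eef_pos: [0.6161, 0.0977, 0.4123]
tcp_rot: [3.141, -0.001, 0.334]
contact_force: [0.6, -0.1, -2.2]
opening: 0.0152
```

```bash
python3 - <<'E'
from h import *
im=np.load("top1.npy"); K,M=cam("top"); _,w=masks(im)
x1,y1=184,122; c=w[y1:y1+68,x1:x1+68].astype(np.uint8)
n,l,s,cc=cv2.connectedComponentsWithStats(c); j=1+np.argmax(s[1:,4]); m=(l==j).astype(np.uint8)
cs,h=cv2.findContours(m,cv2.RETR_CCOMP,cv2.CHAIN_APPROX_NONE); outer=max(cs,key=cv2.contourArea)
f=np.zeros_like(m); cv2.drawContours(f,[outer],-1,1,-1)
off=np.array([x1,y1])
print(fit(f.astype(float),[((.1,.1),.0949,.095,.014)],[.6455,.1611,.334],K,M,off))
hole=(f-m).astype(np.uint8); n,l,s,cc=cv2.connectedComponentsWithStats(hole); j=1+np.argmax(s[1:,4]); print(s[j],back(cc[j]+off,.095,K,M), np.sqrt(s[j,4]/np.pi)*2)
E
python3 go.py .6455 .1611 .33 .334
```

```text
(array([0.64552007, 0.16107682, 0.33351374]), np.float64(123.3294117647059))
[ 25  25  19  19 276] [[0.64517147 0.16054145 0.095     ]] 18.746042631630413
delta cm [ 2.94  6.34 -8.23] rotvec [0.001 0.002 0.   ] | joints [-0.03  0.28  1.47 -0.    1.39  1.2 ] 11.75
```

Emit:
jog_arm:
  commands:
    - [1.5, 3.2, 0, 0, 0, 0]
    - [2.9, 6.3, 0, 0.001, 0.002, 0]
    - [2.9, 6.3, 0, 0.001, 0.002, 0]
    - [2.9, 6.3, -4, 0.001, 0.002, 0]
    - [2.9, 6.3, -8, 0.001, 0.002, 0]
    - [2.9, 6.3, -10, 0.001, 0.002, 0]
    - [2.9, 6.3, -11, 0.001, 0.002, 0]
    - [2.9, 6.3, -11, 0.001, 0.002, 0]
    - [2.9, 6.3, -11, 0.001, 0.002, 0]

```text
time_s: 12.65
eef_pos: [0.6456, 0.1604, 0.3036]
tcp_rot: [-3.142, -0.001, 0.334]
contact_force: [1.1, -0.6, 0.0]
opening: 0.015
```

```bash
python3 w.py f x .4536 -.2648 -.222 square .6455 .1611 .334;python3 go.py .645 .1603 .28 .334
```

```text
[0.6456 0.1604 0.3036] [-3.142e+00 -1.000e-03  3.340e-01] 12.65
delta cm [-0.08 -0.02 -2.42] rotvec [-0.001  0.003  0.   ] | joints [0.07 0.47 1.44 0.   1.22 1.3 ] 12.7
```

View pics/w_f.png

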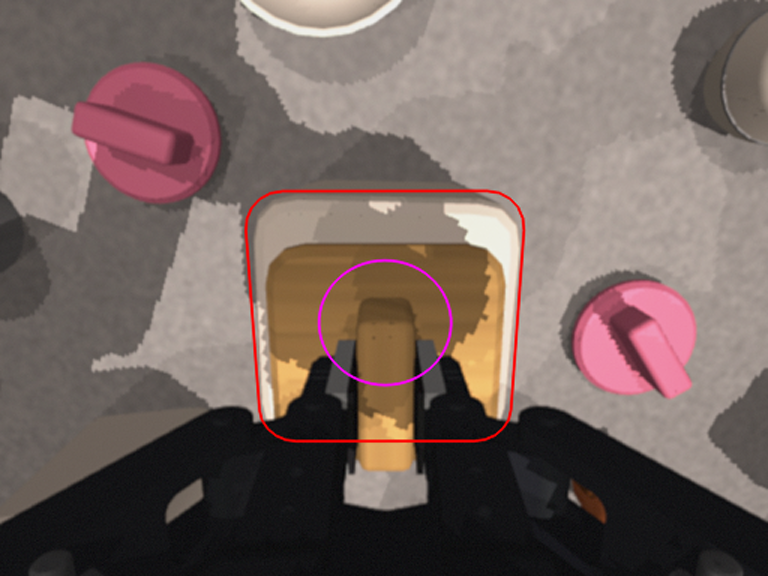

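Emit:
jog_arm:
  commands:
    - [-0.2, 0, -0.7, 0, 0.002, 0]
    - [-0.2, 0, -1.4, 0, 0.002, 0]
    - [-0.2, 0, -1.9, 0, 0.002, 0]
    - [-0.2, 0, -2.2, 0, 0.002, 0]
    - [-0.2, 0, -2.2, 0, 0.002, 0]
    - [-0.2, 0, -2.2, 0, 0.002, 0]

```text
time_s: 13.3
eef_pos: [0.6437, 0.1606, 0.2831]
tcp_rot: [-3.141, -0.0, 0.334]
contact_force: [-5.0, 0.0, 5.6]
opening: 0.0153
```

Emit:
jog_arm:
  commands:
    - [0, 0, 0, 0, 0, 0]
    - [0, 0, 0, 0, 0, 0]
    - [0, 0, 0, 0, 0, 0]
    - [0, 0, 0, 0, 0, 0]
    - [0, 0, 0, 0, 0, 0]
    - [0, 0, 1, 0, 0, 0]
    - [0, 0, 4, 0, 0, 0]
    - [0, 0, 9, 0, 0, 0]
    - [0, 0, 13.5, 0, 0, 0]
    - [0, 0, 13.5, 0, 0, 0]
    - [0, 0, 13.5, 0, 0, 0]
  fingers: 0

```text
time_s: 14.4
eef_pos: [0.6439, 0.1606, 0.4208]
tcp_rot: [3.141, -0.005, 0.334]
contact_force: [-0.4, 0.2, 0.6]
opening: 0.0851
```

```bash
python3 w.py g square .6437 .1606 .334 square .6455 .1611 .334;python3 go.py .4583 .2383 .42 0
```

```text
[0.6439 0.1606 0.4208] [ 3.141 -0.005  0.334] 14.4
delta cm [-18.51   7.77   0.15] rotvec [-0.     0.001 -0.334] | joints [0.07 0.36 1.35 0.   1.42 1.3 ] 14.45
```

View pics/w_g.png

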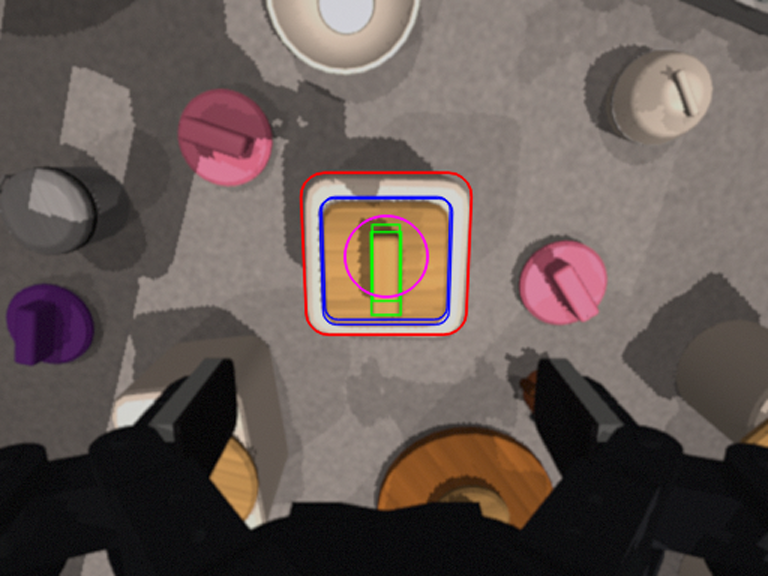

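Emit:
jog_arm:
  commands:
    - [-4.5, 1.9, 0, 0, 0, -0.08]
    - [-9, 3.8, 0, 0, 0, -0.16]
    - [-13.5, 5.7, 0, 0, 0, -0.25]
    - [-18.5, 7.8, 0, 0, 0.001, -0.334]
    - [-18.5, 7.8, 0, 0, 0.001, -0.334]
    - [-18.5, 7.8, 0, 0, 0.001, -0.334]
    - [-18.5, 7.8, 0, 0, 0.001, -0.334]

```text
time_s: 15.15
eef_pos: [0.4591, 0.2383, 0.4179]
tcp_rot: [3.141, 0.001, 0.0]
contact_force: [-0.5, 1.0, 0.1]
opening: 0.0852
```

```bash
python3 w.py i big_round .4583 .2383 0 oblong .4604 .2389 .439
```

```text
[0.4591 0.2383 0.4179] [3.141e+00 1.000e-03 0.000e+00] 15.15
```

View pics/w_i.png

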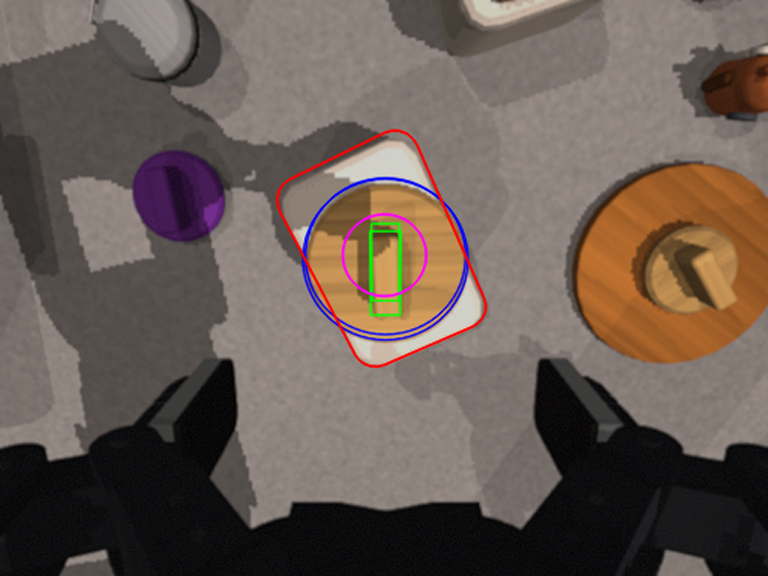

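Emit:
jog_arm:
  commands:
    - [-0.1, 0, -5, 0, 0, 0]
    - [-0.1, 0, -9, 0, 0, 0]
    - [-0.1, 0, -12, 0, 0, 0]
    - [-0.1, 0, -13.3, 0, 0, 0]
    - [-0.1, 0, -13.7, 0, 0, 0]
    - [-0.1, 0, -13.7, 0, 0, 0]
    - [-0.1, 0, -13.7, 0, 0, 0]
    - [-0.1, 0, -13.7, 0, 0, 0]
  fingers: 0

```text
time_s: 16.0
eef_pos: [0.4593, 0.2383, 0.2827]
tcp_rot: [-3.141, -0.002, -0.0]
contact_force: [0.1, -0.1, -0.1]
opening: 0.0853
```

Emit:
jog_arm:
  commands:
    - [0, 0, 0, 0, 0, 0]
    - [0, 0, 0, 0, 0, 0]
    - [0, 0, 0, 0, 0, 0]
    - [0, 0, 0, 0, 0, 0]
    - [0, 0, 0, 0, 0, 0]
    - [0, 0, 0, 0, 0, 0]
    - [0, 0, 0, 0, 0, 0]
    - [0, 0, 0, 0, 0, 0]
  fingers: 255

```text
time_s: 16.8
eef_pos: [0.4594, 0.2383, 0.2828]
tcp_rot: [-3.141, -0.003, -0.0]
contact_force: [-0.4, -1.1, 3.0]
opening: 0.0151
```

```bash
python3 go.py .4510 -.2623 .42 0
```

```text
delta cm [ -0.84 -50.06  13.72] rotvec [-0.001  0.003  0.   ] | joints [0.25 0.2  1.85 0.   1.09 1.82] 16.8
```

Emit:
jog_arm:
  commands:
    - [0, 0, 3, 0, 0, 0]
    - [0, 0, 8, 0, 0, 0]
    - [0, 0, 12, 0, 0, 0]
    - [0, -4, 13.5, 0, 0, 0]
    - [-0.2, -9, 13.5, 0, 0, 0]
    - [-0.3, -14, 13.5, 0, 0, 0]
    - [-0.4, -19, 13.5, 0, 0, 0]
    - [-0.5, -24, 13.5, 0, 0, 0]
    - [-0.6, -29, 13.5, 0, 0, 0]
    - [-0.7, -34, 13.5, 0, 0, 0]
    - [-0.8, -39, 13.5, 0, 0, 0]
    - [-0.8, -43, 13.5, 0, 0, 0]

```text
time_s: 18.0
eef_pos: [0.4506, -0.1943, 0.4174]
tcp_rot: [-3.141, -0.002, -0.002]
contact_force: [1.3, -0.2, -1.4]
opening: 0.0153
```

```bash
python3 go.py .4515 -.2623 .303 0
```

```text
delta cm [  0.09  -6.8  -11.44] rotvec [-0.001  0.002  0.002] | joints [-0.65 -0.02  1.8   0.    1.36  0.92] 18.0
```

Emit:
jog_arm:
  commands:
    - [0.1, -3.5, 0, 0, 0, 0]
    - [0.1, -6.8, 0, 0, 0, 0]
    - [0.1, -6.8, -1, 0, 0, 0]
    - [0.1, -6.8, -5, 0, 0.002, 0]
    - [0.1, -6.8, -9, 0, 0.002, 0]
    - [0.1, -6.8, -11, 0, 0.002, 0]
    - [0.1, -6.8, -11.5, 0, 0.002, 0]
    - [0.1, -6.8, -11.5, 0, 0.002, 0]
    - [0.1, -6.8, -11.5, 0, 0.002, 0]

```text
time_s: 18.9
eef_pos: [0.4522, -0.2624, 0.3037]
tcp_rot: [3.141, -0.002, -0.001]
contact_force: [-0.2, 0.1, -0.8]
opening: 0.0149
```

```bash
python3 w.py j x .4583 .2383 0 big_round .4514 -.2623 0; python3 go.py .4515 -.2623 .2825 0
```

```text
[ 0.4522 -0.2624  0.3037] [ 3.141e+00 -2.000e-03 -1.000e-03] 18.9
delta cm [-0.08  0.02 -2.16] rotvec [0.001 0.003 0.002] | joints [-0.75  0.18  1.83  0.    1.13  0.82] 18.95
```

View pics/w_j.png

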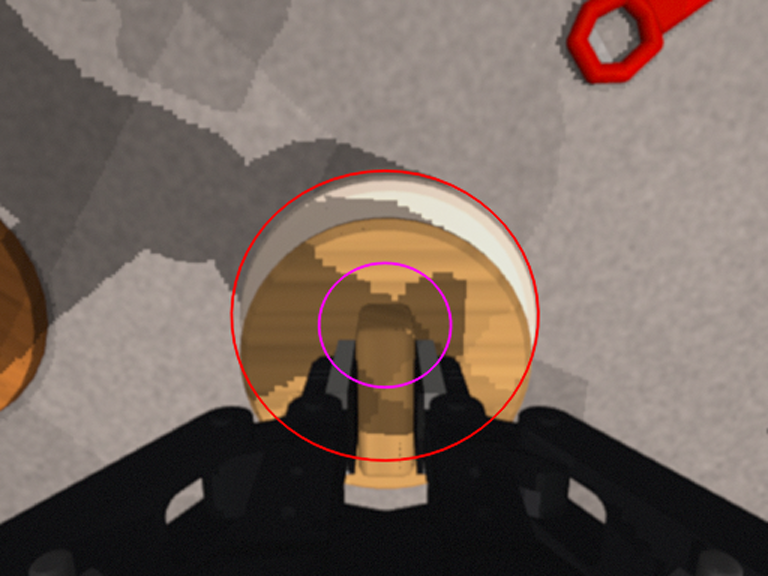

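Emit:
jog_arm:
  commands:
    - [-0.2, 0, -0.7, 0, 0.002, 0]
    - [-0.2, 0, -1.4, 0, 0.002, 0]
    - [-0.2, 0, -1.9, 0, 0.002, 0]
    - [-0.2, 0, -2.2, 0, 0.002, 0]
    - [-0.2, 0, -2.2, 0, 0.002, 0]
    - [-0.2, 0, -2.2, 0, 0.002, 0]

```text
time_s: 19.55
eef_pos: [0.4502, -0.2624, 0.2828]
tcp_rot: [3.141, 0.0, -0.001]
contact_force: [-4.2, 3.5, 9.2]
opening: 0.0149
```

Emit:
jog_arm:
  commands:
    - [0, 0, 0, 0, 0, 0]
    - [0, 0, 0, 0, 0, 0]
    - [0, 0, 0, 0, 0, 0]
    - [0, 0, 0, 0, 0, 0]
    - [0, 0, 0, 0, 0, 0]
    - [0, 0, 1, 0, 0, 0]
    - [0, 0, 4, 0, 0, 0]
    - [0, 0, 9, 0, 0, 0]
    - [0, 0, 13.7, 0, 0, 0]
    - [0, 0, 13.7, 0, 0, 0]
    - [0, 0, 13.7, 0, 0, 0]
  fingers: 0

```text
time_s: 20.65
eef_pos: [0.4504, -0.2626, 0.422]
tcp_rot: [3.138, -0.003, -0.001]
contact_force: [0.3, 0.0, -1.1]
opening: 0.0853
```

```bash
python3 w.py k big_round .4495 -.2624 0 big_round .4514 -.2623 0;python3 go.py .6308 -.1489 .42 -.418
```

```text
[ 0.4504 -0.2626  0.422 ] [ 3.138e+00 -3.000e-03 -1.000e-03] 20.65
delta cm [ 1.808e+01  1.134e+01 -1.000e-02] rotvec [ 0.001 -0.    -0.417] | joints [-0.76  0.05  1.72 -0.    1.37  0.82] 20.7
```

View pics/w_k.png

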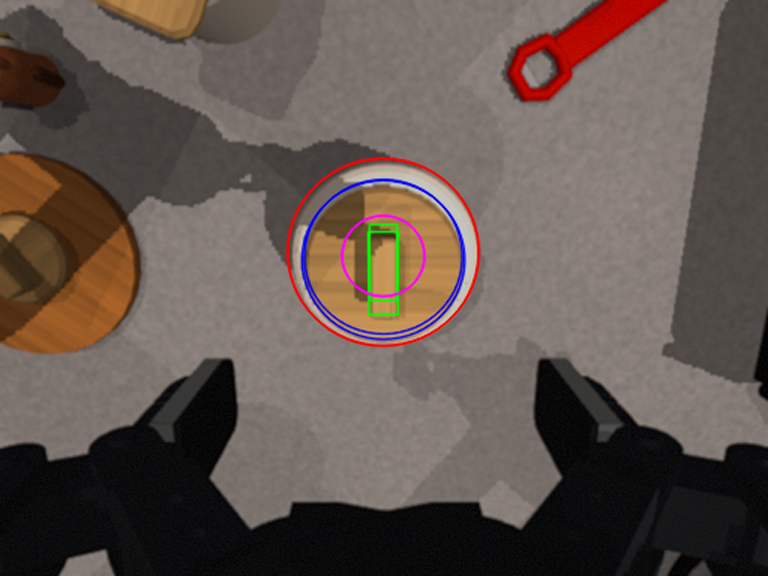

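Big lid is seated. On to the oblong lid.

Emit:
jog_arm:
  commands:
    - [4, 2.5, 0, 0, 0, -0.1]
    - [8, 5, 0, 0, 0, -0.2]
    - [12, 7.5, 0, 0, 0, -0.3]
    - [16, 10, 0, 0, 0, -0.417]
    - [18.1, 11.3, 0, 0.001, 0, -0.417]
    - [18.1, 11.3, 0, 0.001, 0, -0.417]
    - [18.1, 11.3, 0, 0.001, 0, -0.417]
    - [18.1, 11.3, 0, 0.001, 0, -0.417]

```text
time_s: 21.5
eef_pos: [0.6301, -0.1499, 0.4189]
tcp_rot: [3.141, 0.002, -0.419]
contact_force: [-0.1, -0.3, 0.8]
opening: 0.0854
```

```bash
python3 w.py l oblong .6308 -.1489 -.418 small_round .6342 -.1502 0
```

```text
[ 0.6301 -0.1499  0.4189] [ 3.141e+00  2.000e-03 -4.190e-01] 21.5
```

View pics/w_l.png

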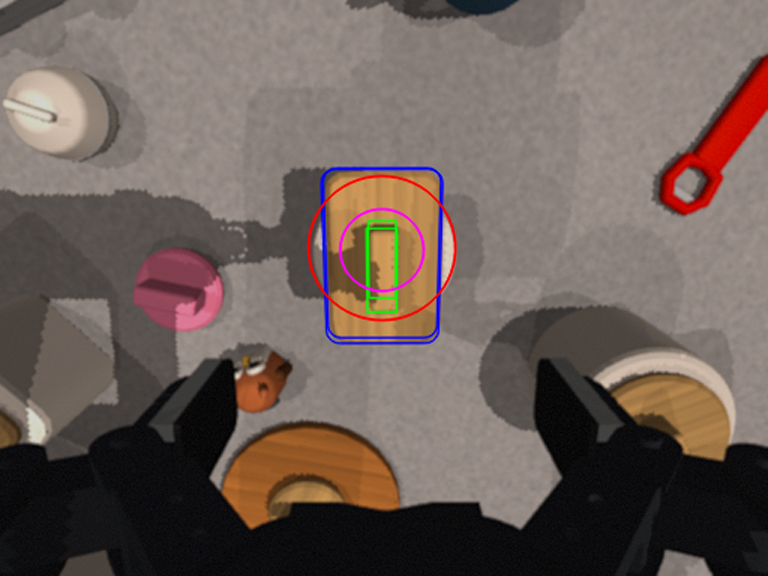

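Emit:
jog_arm:
  commands:
    - [0.1, 0.1, -5, 0, 0, 0]
    - [0.1, 0.1, -9, 0, 0, 0]
    - [0.1, 0.1, -12, 0, 0, 0]
    - [0.1, 0.1, -13.3, 0, 0, 0]
    - [0.1, 0.1, -13.8, 0, 0, 0]
    - [0.1, 0.1, -13.8, 0, 0, 0]
    - [0.1, 0.1, -13.8, 0, 0, 0]
    - [0.1, 0.1, -13.8, 0, 0, 0]
  fingers: 0

```text
time_s: 22.35
eef_pos: [0.6318, -0.1494, 0.2836]
tcp_rot: [3.141, -0.002, -0.42]
contact_force: [-0.3, -0.0, -0.6]
opening: 0.0854
```

Emit:
jog_arm:
  commands:
    - [0, 0, 0, 0, 0, 0]
    - [0, 0, 0, 0, 0, 0]
    - [0, 0, 0, 0, 0, 0]
    - [0, 0, 0, 0, 0, 0]
    - [0, 0, 0, 0, 0, 0]
    - [0, 0, 0, 0, 0, 0]
    - [0, 0, 0, 0, 0, 0]
    - [0, 0, 0, 0, 0, 0]
  fingers: 255

```text
time_s: 23.15
eef_pos: [0.6318, -0.1494, 0.2836]
tcp_rot: [3.141, -0.002, -0.419]
contact_force: [-0.6, 0.5, 0.7]
opening: 0.0148
```

```bash
python3 go.py .4585 .2386 .42 .439
```

```text
delta cm [-17.33  38.8   13.64] rotvec [0.    0.002 0.858] | joints [-0.41  0.46  1.5  -0.    1.18  1.58] 23.15
```

Emit:
jog_arm:
  commands:
    - [0, 0, 3, 0, 0, 0]
    - [0, 0, 8, 0, 0, 0]
    - [0, 0, 12, 0, 0, 0]
    - [-1.6, 3.6, 13.6, 0, 0, 0.1]
    - [-3.5, 7.8, 13.6, 0, 0, 0.2]
    - [-5.4, 12, 13.6, 0, 0, 0.3]
    - [-7.2, 16.2, 13.6, 0, 0, 0.4]
    - [-9.1, 20.4, 13.6, 0, 0, 0.5]
    - [-11, 24.6, 13.6, 0, 0, 0.6]
    - [-12.9, 28.8, 13.6, 0, 0, 0.7]
    - [-14.7, 33, 13.6, 0, 0, 0.8]
    - [-16.6, 37.2, 13.6, 0, 0, 0.858]

```text
time_s: 24.35
eef_pos: [0.4646, 0.2241, 0.4194]
tcp_rot: [3.141, -0.002, 0.442]
contact_force: [1.9, 0.6, -0.2]
opening: 0.0151
```

```bash
python3 go.py .4585 .2386 .304 .439
python3 - <<'E'
from h import *
im=env.camera("top"); np.save("top2.npy",im)
cv2.imwrite("pics/top2.png",cv2.resize(im[60:340,80:480],(800,560),interpolation=cv2.INTER_CUBIC))
E
```

```text
delta cm [ -0.61   1.45 -11.54] rotvec [-0.     0.002 -0.003] | joints [0.22 0.03 1.74 0.   1.37 1.35] 24.35
```

View pics/top2.png

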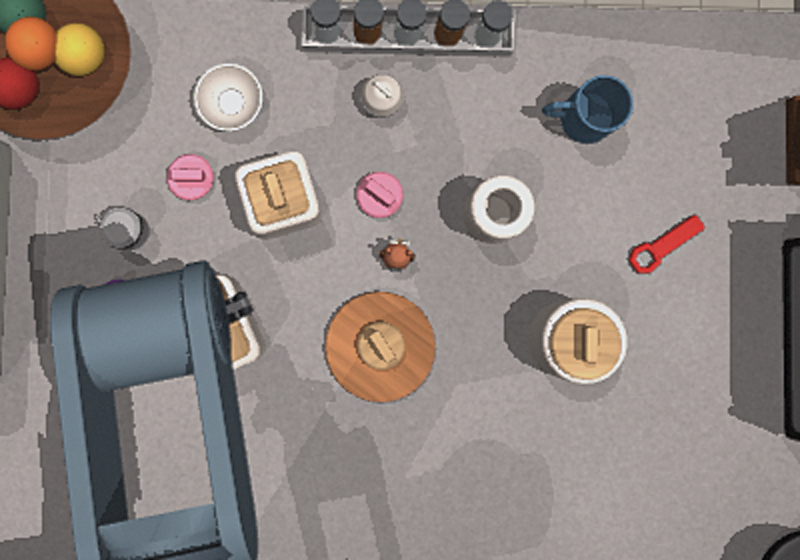

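Emit:
jog_arm:
  commands:
    - [-0.6, 1.4, 0, 0, 0, 0]
    - [-0.6, 1.4, 0, 0, 0.002, -0.003]
    - [-0.6, 1.4, -4, 0, 0.002, -0.003]
    - [-0.6, 1.4, -8, 0, 0.002, -0.003]
    - [-0.6, 1.4, -11, 0, 0.002, -0.003]
    - [-0.6, 1.4, -11.6, 0, 0.002, -0.003]
    - [-0.6, 1.4, -11.6, 0, 0.002, -0.003]
    - [-0.6, 1.4, -11.6, 0, 0.002, -0.003]

```text
time_s: 25.2
eef_pos: [0.4567, 0.2429, 0.305]
tcp_rot: [-3.137, -0.002, 0.444]
contact_force: [0.4, -0.4, -0.5]
opening: 0.0152
```

```bash
python3 w.py m x .4583 .2383 0 oblong .4585 .2386 .439; python3 go.py .4585 .2386 .2835 .439
python3 - <<'E'
from h import *
im=np.load("top2.npy"); K,M=cam("top"); _,w=masks(im)
x1,y1=305,140; m=w[y1:y1+50,x1:x1+50].astype(np.uint8)
n,l,s,cc=cv2.connectedComponentsWithStats(m); j=1+np.argmax(s[1:,4]); m=(l==j).astype(np.uint8)
cs,h=cv2.findContours(m,0,1); f=np.zeros_like(m); cv2.drawContours(f,cs,-1,1,-1)
print(fit(f.astype(float),[(.088,.0949,.095,0)],[.6342,-.1502,0],K,M,np.array([x1,y1])))
E
```

```text
[0.4567 0.2429 0.305 ] [-3.137e+00 -2.000e-03  4.440e-01] 25.2
delta cm [ 0.17 -0.44 -2.19] rotvec [-0.005  0.001 -0.006] | joints [0.26 0.17 1.84 0.01 1.13 1.38] 25.25
(array([ 0.63169131, -0.14958012,  0.21833575]), np.float64(81.45490196078431))
```

View pics/w_m.png

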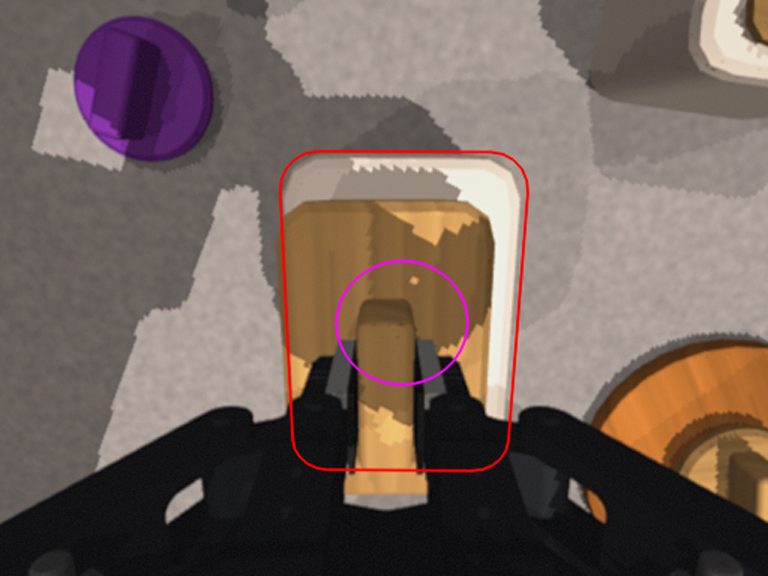

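Emit:
jog_arm:
  commands:
    - [0.2, -0.4, 0, -0.005, 0, -0.006]
    - [0.1, -0.4, -0.4, -0.005, 0, -0.006]
    - [0.1, -0.4, -1.2, -0.005, 0, -0.006]
    - [0.1, -0.4, -1.8, -0.005, 0, -0.006]
    - [0.1, -0.4, -2.2, -0.005, 0, -0.006]
    - [0.1, -0.4, -2.2, -0.005, 0, -0.006]
    - [0.1, -0.4, -2.2, -0.005, 0, -0.006]

```text
time_s: 25.95
eef_pos: [0.4575, 0.239, 0.2836]
tcp_rot: [-3.141, 0.0, 0.439]
contact_force: [-4.3, -1.8, 6.7]
opening: 0.0149
```

Emit:
jog_arm:
  commands:
    - [0, 0, 0, 0, 0, 0]
    - [0, 0, 0, 0, 0, 0]
    - [0, 0, 0, 0, 0, 0]
    - [0, 0, 0, 0, 0, 0]
    - [0, 0, 0, 0, 0, 0]
    - [0, 0, 1, 0, 0, 0]
    - [0, 0, 4, 0, 0, 0]
    - [0, 0, 9, 0, 0, 0]
    - [0, 0, 13.7, 0, 0, 0]
    - [0, 0, 13.7, 0, 0, 0]
    - [0, 0, 13.7, 0, 0, 0]
  fingers: 0

```text
time_s: 27.05
eef_pos: [0.4577, 0.2391, 0.4228]
tcp_rot: [3.141, -0.004, 0.439]
contact_force: [-0.6, 1.0, 0.2]
opening: 0.0852
```

```bash
python3 w.py n oblong .4570 .239 .439 oblong .4585 .2386 .439;python3 go.py .4345 .0109 .35 .625
```

```text
[0.4577 0.2391 0.4228] [ 3.141 -0.004  0.439] 27.05
delta cm [ -2.28 -22.81  -7.09] rotvec [-0.     0.     0.186] | joints [0.25 0.03 1.74 0.   1.37 1.38] 27.1
```

View pics/w_n.png

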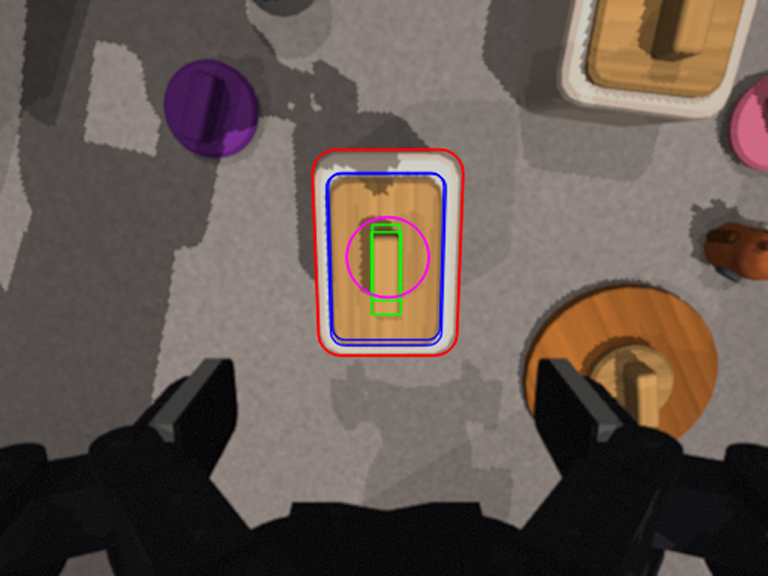

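Oblong lid seated and aligned. Now the small lid from the board.

Emit:
jog_arm:
  commands:
    - [-0.5, -4.5, 0, 0, 0, 0.04]
    - [-0.9, -9, 0, 0, 0, 0.08]
    - [-1.4, -13.5, 0, 0, 0, 0.12]
    - [-1.8, -18, 0, 0, 0, 0.16]
    - [-2.3, -22.8, 0, 0, 0, 0.186]
    - [-2.3, -22.8, -1, 0, 0, 0.186]
    - [-2.3, -22.8, -1, 0, 0, 0.186]
    - [-2.3, -22.8, -1, 0, 0, 0.186]
    - [-2.3, -22.8, -1, 0, 0, 0.186]

```text
time_s: 28.0
eef_pos: [0.4343, 0.0122, 0.4105]
tcp_rot: [-3.141, 0.0, 0.627]
contact_force: [-0.0, -0.8, -0.3]
opening: 0.0855
```

```bash
python3 w.py o small_round .4345 .0109 .625 x 0 0 0 .02;python3 go.py .4345 .0109 .207 .625
```

```text
[0.4343 0.0122 0.4105] [-3.141  0.     0.627] 28.0
delta cm [ 1.000e-02 -1.400e-01 -2.038e+01] rotvec [-0.    -0.    -0.002] | joints [-0.25 -0.15  1.93  0.    1.36  0.7 ] 28.05
```

View pics/w_o.png

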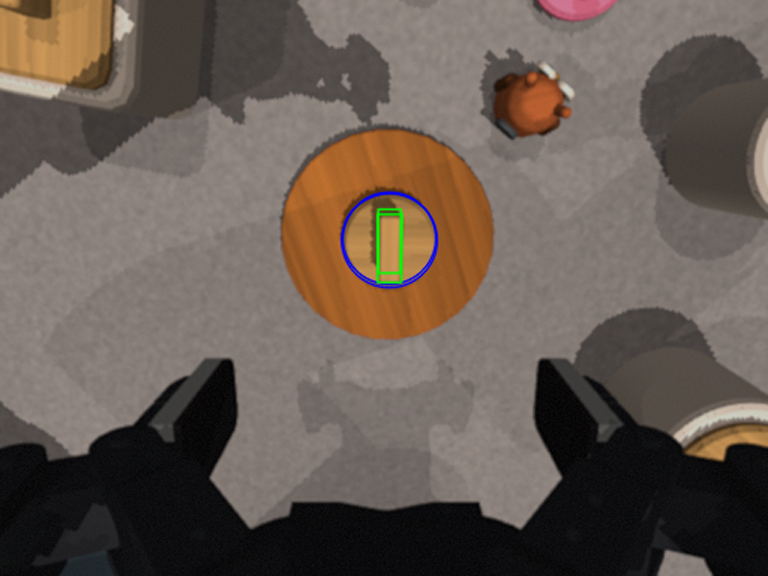

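Emit:
jog_arm:
  commands:
    - [0, -0.1, -5, 0, 0, 0]
    - [0, -0.1, -10, 0, 0, 0]
    - [0, -0.1, -14, 0, 0, 0]
    - [0, -0.1, -17, 0, 0, 0]
    - [0, -0.1, -19, 0, 0, 0]
    - [0, -0.1, -20, 0, 0, 0]
    - [0, -0.1, -20.2, 0, 0, 0]
    - [0, -0.1, -20.2, 0, 0, 0]
    - [0, -0.1, -20.2, 0, 0, 0]
    - [0, -0.1, -20.2, 0, 0, 0]
  fingers: 0

```text
time_s: 29.05
eef_pos: [0.435, 0.0112, 0.2099]
tcp_rot: [3.14, -0.002, 0.627]
contact_force: [0.2, 0.5, 0.7]
opening: 0.0857
```

Emit:
jog_arm:
  commands:
    - [0, 0, 0, 0, 0, 0]
    - [0, 0, 0, 0, 0, 0]
    - [0, 0, 0, 0, 0, 0]
    - [0, 0, 0, 0, 0, 0]
    - [0, 0, 0, 0, 0, 0]
    - [0, 0, 0, 0, 0, 0]
    - [0, 0, 0, 0, 0, 0]
    - [0, 0, 0, 0, 0, 0]
  fingers: 255

```text
time_s: 29.85
eef_pos: [0.435, 0.0112, 0.2099]
tcp_rot: [3.14, -0.002, 0.628]
contact_force: [0.3, -0.1, 1.3]
opening: 0.015
```

```bash
python3 go.py .6317 -.1497 .42 .2
```

```text
delta cm [ 19.67 -16.09  21.01] rotvec [ 0.001  0.002 -0.428] | joints [-0.25  0.17  2.09  0.    0.89  0.69] 29.85
```

Emit:
jog_arm:
  commands:
    - [0, 0, 2, 0, 0, 0]
    - [0, 0, 6, 0, 0, 0]
    - [0, 0, 11, 0, 0, 0]
    - [0, 0, 16, 0, 0, 0]
    - [2.5, -2, 20, 0, 0, 0]
    - [6, -5, 20, 0, 0, 0]
    - [10, -8, 20, 0, 0, 0]
    - [14, -11.5, 20, 0, 0, 0]
    - [17.5, -14.5, 20, 0, 0, 0]
    - [19.7, -16.1, 20, 0, 0.002, 0]
    - [19.7, -16.1, 20, 0, 0.002, 0]
    - [19.7, -16.1, 20, 0, 0.002, 0]

```text
time_s: 31.05
eef_pos: [0.6319, -0.15, 0.4086]
tcp_rot: [-3.14, 0.001, 0.627]
contact_force: [-0.6, -0.8, -0.7]
opening: 0.0149
```

```bash
python3 go.py .632 -.15 .305 .627
```

```text
delta cm [ 1.000e-02 -0.000e+00 -1.036e+01] rotvec [-0.001 -0.002 -0.   ] | joints [-0.42  0.34  1.4   0.    1.4   0.53] 31.05
```

Emit:
jog_arm:
  commands:
    - [0, 0, -4, 0, 0, 0]
    - [0, 0, -8, 0, 0, 0]
    - [0, 0, -10, 0, 0, 0]
    - [0, 0, -10.4, 0, 0, 0]
    - [0, 0, -10.4, 0, 0, 0]
    - [0, 0, -10.4, 0, 0, 0]

```text
time_s: 31.65
eef_pos: [0.6323, -0.1497, 0.3068]
tcp_rot: [3.141, -0.0, 0.628]
contact_force: [0.2, 0.3, -0.2]
opening: 0.0153
```

```bash
python3 w.py p x .4583 .2383 0 small_round .632 -.15 0; python3 go.py .632 -.15 .284 .627
```

```text
[ 0.6323 -0.1497  0.3068] [ 3.141 -0.     0.628] 31.65
delta cm [-0.04 -0.01 -2.3 ] rotvec [ 0.     0.001 -0.   ] | joints [-0.42  0.44  1.49  0.    1.22  0.53] 31.7
```

View pics/w_p.png

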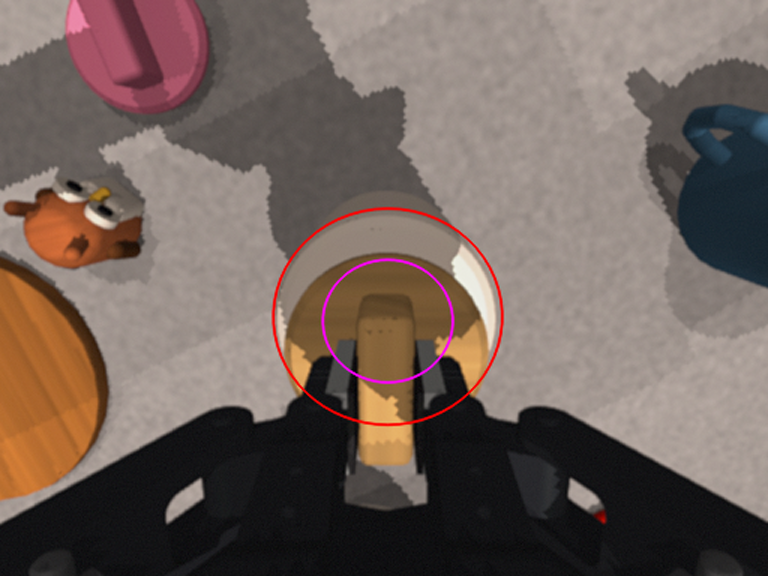

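Emit:
jog_arm:
  commands:
    - [0, 0, -0.7, 0, 0, 0]
    - [0, 0, -1.4, 0, 0, 0]
    - [0, 0, -2.0, 0, 0, 0]
    - [0, 0, -2.3, 0, 0, 0]
    - [0, 0, -2.3, 0, 0, 0]
    - [0, 0, -2.3, 0, 0, 0]

```text
time_s: 32.3
eef_pos: [0.6324, -0.15, 0.2849]
tcp_rot: [3.141, -0.001, 0.627]
contact_force: [-3.6, -0.3, 7.1]
opening: 0.0151
```

Contact at the expected seat height; release, rise, and retreat towards the base side for a clear top view.

Emit:
jog_arm:
  commands:
    - [0, 0, 0, 0, 0, 0]
    - [0, 0, 0, 0, 0, 0]
    - [0, 0, 0, 0, 0, 0]
    - [0, 0, 0, 0, 0, 0]
    - [0, 0, 0, 0, 0, 0]
    - [0, 0, 1, 0, 0, 0]
    - [0, 0, 4, 0, 0, 0]
    - [0, 0, 9, 0, 0, 0]
    - [0, 0, 13.7, 0, 0, 0]
    - [0, 0, 13.7, 0, 0, 0]
    - [0, 0, 13.7, 0, 0, 0]
  fingers: 0

```text
time_s: 33.4
eef_pos: [0.6327, -0.15, 0.4247]
tcp_rot: [3.137, -0.003, 0.628]
contact_force: [0.1, 0.3, -1.1]
opening: 0.0853
```

```bash
python3 w.py q small_round .632 -.15 .627 small_round .632 -.15 0;python3 go.py .32 -.45 .42 .627
```

```text
[ 0.6327 -0.15    0.4247] [ 3.137e+00 -3.000e-03  6.280e-01] 33.4
delta cm [-31.22 -30.01  -0.23] rotvec [ 0.001  0.001 -0.   ] | joints [-0.42  0.33  1.39  0.    1.42  0.53] 33.45
```

View pics/w_q.png

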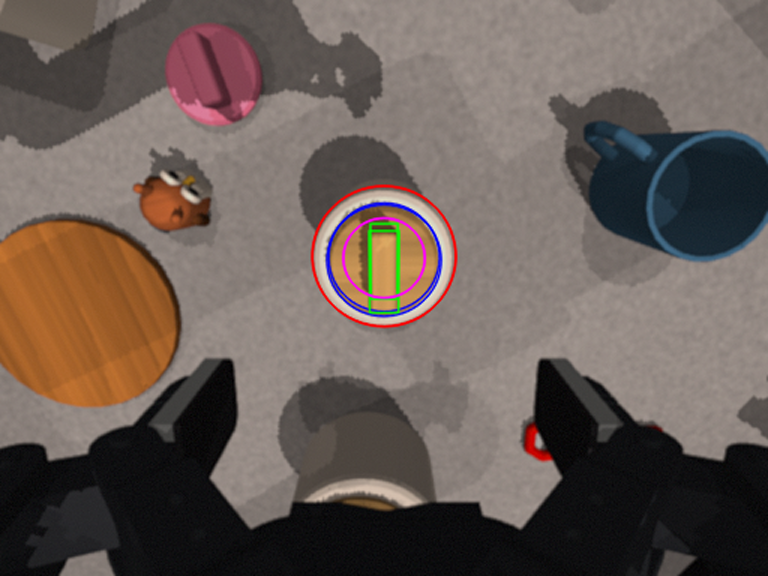

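Emit:
jog_arm:
  commands:
    - [-3, -3, 0, 0, 0, 0]
    - [-6, -6, 0, 0, 0, 0]
    - [-9, -9, 0, 0, 0, 0]
    - [-12, -12, 0, 0, 0, 0]
    - [-15, -15, 0, 0, 0, 0]
    - [-18, -18, 0, 0, 0, 0]
    - [-21, -21, 0, 0, 0, 0]
    - [-24, -24, 0, 0, 0, 0]
    - [-27, -27, 0, 0, 0, 0]
    - [-30, -30, 0, 0, 0, 0]
    - [-32, -33, 0, 0, 0, 0]
    - [-33, -35, 0, 0, 0, 0]

```text
time_s: 34.65
eef_pos: [0.3002, -0.5013, 0.4202]
tcp_rot: [-3.139, -0.001, 0.625]
contact_force: [0.5, -0.3, 0.3]
opening: 0.0856
```

```bash
cat > fin.py <<'E'
from h import *
im=env.camera("top"); np.save("top.npy",im)
E
python3 fin.py; sed -i 's/^items=.*/items=[("square","square",218,157,.3),("oblong","oblong",187,223,2.1),("small_round","small_round",331,163,1.1),("big_round","big_round",373,230,.2)]/; s/fit1.png/fit2.png/' f1.py; python3 f1.py
python3 - <<'E'
import numpy as np,cv2
im=np.load("top.npy"); cv2.imwrite("pics/top3.png",cv2.resize(im[60:340,80:480],(800,560),interpolation=cv2.INTER_CUBIC))
E
```

```text
lid square [0.6438 0.1611 3.4845] 46.3 | can square [0.6448 0.1608 1.8519] 123.3 748 1185
lid oblong [0.4575 0.2392 0.4308] 65.4 | can oblong [0.4612 0.2384 0.4896] 213.5 934 1310
lid small_round [ 0.6335 -0.1498  1.2289] 33.4 | can small_round [ 0.6334 -0.1497  0.3853] 87.6 477 724
lid big_round [ 0.4486 -0.261   0.865 ] 73.4 | can big_round [ 0.456  -0.2605  0.7467] 227.8 967 1225
board [[0.43446932 0.0108778  0.014     ]] [[ 0.56654796 -0.00820626  0.04      ]]
```

View pics/fit2.png

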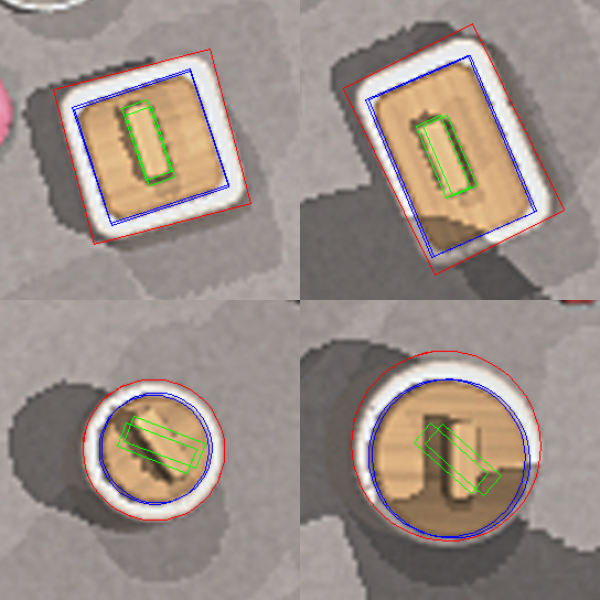

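View pics/top3.png

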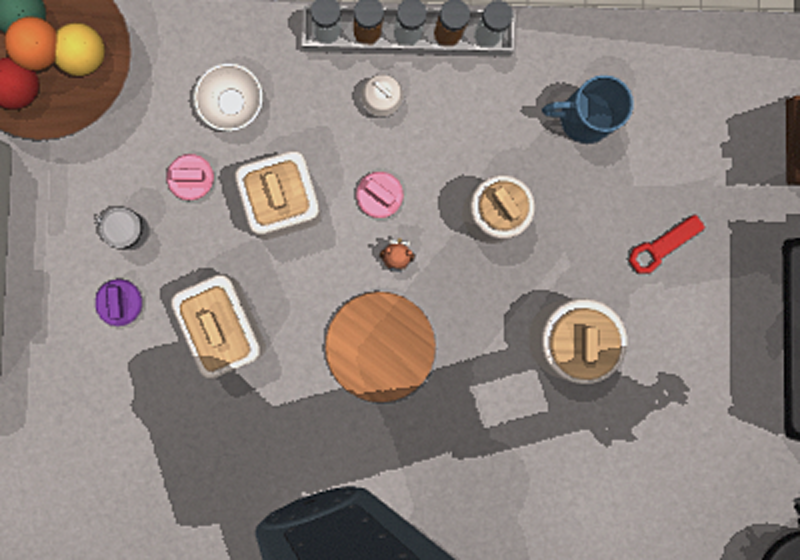

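Run:
```python
from h import *
im=env.camera("scene"); cv2.imwrite("pics/scene1.png",cv2.resize(im[110:290,120:380],(780,540),interpolation=cv2.INTER_CUBIC))
```

```text
(no output)
```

View pics/scene1.png

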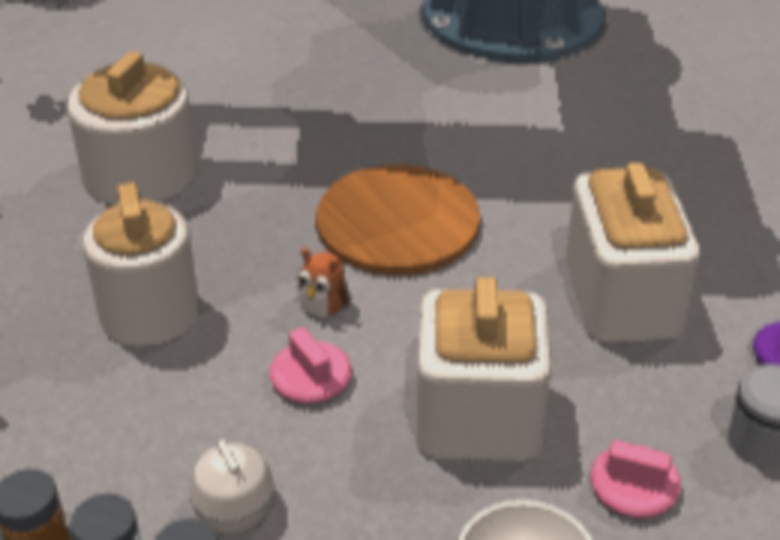

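The scene view shows all four lids lying flat on their own canisters, with the owl and board in place.

```bash
python3 -c "
from station import env
print(env.job_done())"
```

```text
the job is handed in; nothing more can be done
None
```

All four lids are now on the canisters of their own shape, and I handed the job in at about 35 s of the 136 s allowed. I laid the small round lid on the cutting board, moved the square, big round and oblong lids to their canisters, then put the small round lid on last.

- **Seating:** each lid touched down at the height where it should seat, with light contact of about 6–9 N. The last scene picture shows all four lying flat, with the owl, canisters and board still in place.
- **Centring and alignment:** the last top-camera fit puts the square, oblong and small round lids about 0 to 4 mm from their canisters' centres. The square and oblong lids line up within about 0.06 rad.
- **One check that disagreed:** that same fit put the big round lid 7 mm from its canister's centre, but the arm's shadow lay across that canister and spoiled the outline. Against the earlier unshadowed fit, the offset is about 3 mm, and the wrist picture taken right after release agrees with that.

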